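Clear the fixture and register a bar blank against its stops

TASK

First clear the watchmaker's fixture: set the ring blank down flat in the round tray and the short bar in the oblong tray, without letting them drop. Then lay the long bar on the fixture and push it in under the clear guard until its long side is flush against the back fence and its end is flush against the end stop, and leave it there. Do not bump the guard or disturb the jar, the oil bottle or the screwdriver.

Things in the scene. Friction and masses are not known exactly. Their poses are not given: they have to be found in the camera images.
- fixture: Fixed dark steel fixture plate, 240 (x) by 260 (y) by 12 mm thick, on the bench, origin at the centre of its underside; its x axis points away from the robot, turned by up to 0.3 rad. It carries a back fence, an end stop and a clear guard above both. The part of the plate with x below 30 mm is open and flat.
- fence (a point): Back fence: aluminium rail 12 mm high on the plate, 15 mm thick, along fixture y from -65 to 75 mm. This point is the middle of its registering face, level with the plate's top (fixture x 75, y 5, z 12 mm); the face looks to fixture -x. Axes as the fixture's.
- stop (a point): End stop: aluminium block 12 mm high on the plate, 15 mm thick, along fixture x from 30 to 75 mm. This point is the middle of its registering face, level with the plate's top (fixture x 52.5, y 65, z 12 mm); the face looks to fixture -y. Axes as the fixture's.
- corner (a point): Datum corner of the fixture: where the planes of the back fence's face and the end stop's face meet the plate's top face (fixture x 75, y 65, z 12 mm). Axes as the fixture's. A registered long bar has its middle at x -15, y -60, z 12 mm from here, its length along y.
- guard: Clear guard over the stops, fixed to the fixture, same origin and axes. Sheet 102 to 106 mm above the bench over fixture x 54 to 108, y -105 to 105; aluminium front rail at x 48 to 54, same y, 90 to 114 mm up; 12 mm posts at x 100, y +-95. Open below at front and sides. A vertical gripper hits the rail before the bar is home: lean it back 30 to 45 degrees, fingers pointing in under the rail.
- long_bar: The long bar blank, plain steel, 120 mm long (x) by 30 wide (y) by 24 high (z), about 0.5 kg, loose; origin at the centre of its underside. Starts flat on the bench to the right of the fixture. It slides on the plate when pushed with less than about 8 N.
- long_bar_mid (a point): Middle of the long bar's volume, 12 mm above its underside; axes as the bar's.
- short_bar: The short bar, plain steel, 70 mm long (x) by 22 wide (y) by 16 high (z), about 0.19 kg, loose; origin at the centre of its underside. Starts flat on the open part of the fixture plate.
- ring: The ring blank, plain steel, 60 mm outside and 40 mm inside diameter, 14 mm high, about 0.17 kg, loose; origin on its axis at its underside, z along the axis. Starts flat on the open part of the fixture plate.
- ring_tray: Fixed round grey tray for rings, 140 mm outside diameter, 32 mm high, walls and floor 5 mm thick, open on top; origin at the centre of its underside on the bench.
- bar_tray: Fixed oblong grey tray for bars, 100 (x) by 160 (y) by 32 mm high, walls and floor 5 mm thick, open on top; origin at the centre of its underside on the bench.
- jar: Bystander: closed glass jar with a metal cap, 60 mm diameter, 85 mm high, origin at its underside.
- oil: Bystander: white oil bottle with a black cap, 40 mm diameter, 100 mm high, origin at its underside.
- driver: Bystander: screwdriver 170 mm long with a black handle, lying on the bench along its x axis, origin near its middle.

How it is judged (in metres and radians):
On the way, in this order (a step that is already met when the one before it is completed fails the run):
1. the ring lies in the round tray and the short bar in the oblong tray (horizontal distance between ring and ring_tray below 0.036 m and height (world z) of each of ring, short_bar below 0.03 m and angle between the z axis of ring and the z axis of ring_tray, either way round below 0.15 rad and x of short_bar in the frame of bar_tray between -0.045 and 0.045 m and y of short_bar in the frame of bar_tray between -0.075 and 0.075 m and contact force between the fingers and ring below 0.1 N and contact force between the fingers and short_bar below 0.1 N), for 0.2 s.
2. the long bar lies flat on the plate, flush against the back fence and the end stop (x of long_bar_mid in the frame of corner between -0.017 and -0.013 m and y of long_bar_mid in the frame of corner between -0.062 and -0.058 m and z of long_bar_mid in the frame of corner between 0.009 and 0.015 m and angle between the x axis of long_bar and the y axis of fixture, either way round below 0.025 rad), for 0.2 s.
At the end, for the whole second after the job is handed in: Ring flat in the round tray, short bar in the oblong tray; the long bar flat on the plate, its middle within 2 mm of the registered place along both directions (3 mm in height), its length within 0.025 rad of the fence; all released and at rest (under 10 mm/s) (all of step 1 and all of step 2 and linear speed of each of long_bar, ring, short_bar below 0.01 m/s and contact force between the fingers and long_bar below 0.1 N); the robot touches nothing.
It fails at once if the guard is bumped (over 10 N) (contact force between anything else and guard above 10 N).
It fails at once if the ring is let go more than 80 mm above the bench (height (world z) of ring above 0.08 m and contact force between the fingers and ring below 0.02 N).
It fails at once if the short bar is let go more than 80 mm above the bench (height (world z) of short_bar above 0.08 m and contact force between the fingers and short_bar below 0.02 N).
It fails at once if the jar, the oil bottle or the screwdriver is moved by more than 20 mm (distance of any of jar, oil, driver from where it was at the start of the episode above 0.02 m).
It also fails if it takes over 72 s, if anything falls off the work surface, if the arm or the gripper's body presses on something with over 40 N, if the wrist force passes 120 N, or if a joint passes its speed limit or range.

ROBOT

A 6-joint arm with a two-finger parallel gripper is mounted at the origin on the work surface. World frame = base frame: x ahead of the robot, y to its left, z up, the work surface at z = 0. Lengths are in mm, angles in rad, forces in N, time in s.
With the tool pointing down it reaches from about 400 to 925 mm from the base axis. Payload 12.5 kg.
Tool frame: the origin (TCP) lies midway between the tips of the shut fingers; the grasp point (between the pads) lies 19 mm behind it; z points along the fingers, y is the line along which they close (so a half turn about z gives the same grasp; the last joint's range is limited). The gripper opens to 95 mm and grips with 3 to 60 N. Pads are 20 mm wide; open, the fingers measure 119 mm over their backs; the gripper's body (75 mm by 180 mm) begins 59 mm behind the grasp point.
Start: joints at [-1.317, 0.491, 1.559, -0, 1.092, -0.106], TCP at [220.078, -584.989, 214.661] pointing down, gripper open.
Joint ranges: [-3.1, 3.1], [-0.84, 2.19], [0.05, 2.79], [-1.13, 4.28], [0.06, 2.93], [-2.69, 2.69]. Speed limits (rad/s): [2.22, 2.22, 2.79, 3.14, 3.14, 3.14].

INTERFACE

Orientations are given as [roll, pitch, yaw] about the fixed x, y, z axes, in that order (R = Rz(yaw) Ry(pitch) Rx(roll)).
In Python, from cell import env gives the robot as it stands.
- The arm moves only by the tool carry_out, never from a script. Its argument "series" is a list of rows, each a list of 4 numbers: the shift along the world's x, y, z normalised to -1 to 1, where 1 is 5 cm, then the turn about the world's z normalised to -1 to 1, where 1 is 6 degrees. In form: [[x, y, z, turn], ...]. A call has exactly 5 rows; each row shifts and turns the commanded pose from where the row before left it; what a row does not reach is not made up. A row lasts 1/10 s, in which the tool goes at most 50 mm and 8.59 degrees, less where a joint would pass 70% of its speed; a pose out of reach is approached as far as the arm can. A call with a number of a shift or a turn outside -1 to 1 is refused whole. A call with a gripper value outside its range is refused whole. "fingers" is the closure, from -1 (fully open) to 1 (shut), set as the call begins (left out, the last holds). The fingers move at their own pace and stop on an object; the grip force is fixed at half the most. Time passes only in rows, so rows that do not move let the fingers close, or fill a call up. It gives the time, the measured TCP pose, the force, the opening and the grip force at its end, in the units of the state.
- env.state(): the state, without advancing time (a new reading comes with each control period).
- env.read_camera(name): name is "scene" or "top" or "wrist"; returns the picture (480x640x3 uint8, red, green, blue); there is no depth.
- env.calibration(name): a dict with "K" (3x3 intrinsics, pixels), "pose" (4x4, takes a point from camera to world coordinates). Camera axes: x right, y down, z forward; pixel columns grow to the right and rows downward; lengths in mm; the calibration is good to about 2 mm. A picture is of the moment at which its call begins: read the wrist's pose just before it. calibration takes no time and is no camera call; for the wrist camera it gives the pose at the moment of the call.
- env.job_done(): hands the job in; it is judged then, once.
Trained networks look in the newest picture that a camera, given by its name, has taken for a name from the list of things; names that differ only in an ending like _2 or _b are one class to them, and where a whole thing is asked for, a point or a joint stands for the part that bears it (a point fixed in the world has none). Each returns a list of dicts, best first, with "conf" (0 to 1); they miss things now and then, are a little off and sometimes report something else, mostly with a low value. They report only what shows in the picture. A call takes as long as a camera call.
- env.look_for(camera, label): "position" ([row, column] as shares, 0 to 1, of the picture: columns of its width, rows of its height, amid what is visible of it).
The state is a dict: "t": time; "joints": joint angles; "qvel": joint speeds; "tau": joint torques, N m; "eef_pos": TCP position; "tcp_rot": TCP orientation; "ft_force": force on the tool from outside, world axes, zero at the start; "moment": the same for the moment, N m; "opening": opening from 0.0 (shut) to 1.0 (fully open); "grip_force": force on a finger pad.
Only numpy, scipy, OpenCV 4.12 (cv2) and the standard library are available. Lean on these libraries where they do the work, as an engineer would, in place of code of your own. Each camera call takes 0.05 s, during which the arm holds its last target. There are 200 camera calls.

## Working session

There is one attempt and no reset: what is moved stays moved. The work goes in short steps, Python scripts to look and compute and a tool call to move; the robot and the scene stay as the last step left them, time stands still between calls to the robot, and variables do not carry over. Pictures are saved under pics/ and viewed, at most 10 in all, crops included, and the job is handed in when it is done.

Besides the shell and the picture viewer there is one more tool, called after "Call:" by a JSON object that holds its "fn" and its "kwargs". carry_out: Moves the arm, as the interface text tells. Its arguments: {"type":"object","properties":{"series":{"type":"array","items":{"type":"array","items":{"type":"number","minimum":-1,"maximum":1}}},"fingers":{"type":"number"}},"required":["series"]}

```bash
ls; mkdir -p pics; cat > h.py <<'E'
import numpy as np,cv2
from cell import env
def ray(cam,pt,z,cal=None):
    c=cal or env.calibration(cam);K=np.array(c["K"]);P=np.array(c["pose"])
    d=P[:3,:3]@np.linalg.solve(K,[pt[0],pt[1],1.]);o=P[:3,3]
    return o+d*(z-o[2])/d[2]
def proj(cam,X,cal=None):
    c=cal or env.calibration(cam);K=np.array(c["K"]);P=np.array(c["pose"])
    X=np.atleast_2d(X);q=(X-P[:3,3])@P[:3,:3]@K.T
    return q[:,:2]/q[:,2:]
def grab(cam,name):
    c=env.calibration(cam);im=env.read_camera(cam);cv2.imwrite(f"pics/{name}.png",im[:,:,::-1]);return im,c
E
python3 - <<'E'
from h import *
a,c=grab("top","top0");b,c2=grab("scene","scene0");print(env.state());print(c);print(np.array(c2["pose"]).round(2))
for n,z in dict(fixture=12,long_bar=24,short_bar=28,ring=26,ring_tray=5,bar_tray=5,jar=85,oil=100,driver=10).items():
    for d in env.look_for("top",n)[:2]:
        p=d["position"];px=(p[1]*640,p[0]*480);print(n,round(d["conf"],2),np.round(px),ray("top",px,z,c).round())
cv2.imwrite("pics/both.png",cv2.resize(np.hstack([a,b])[:,:,::-1],(800,300)))
E
```

```text
pics
{'t': 0.1, 'joints': array([-1.31660554e+00,  4.91521422e-01,  1.55936943e+00,  1.34103549e-05,
        1.09170284e+00, -1.05592274e-01]), 'qvel': array([-1.78540565e-03, -1.79892934e-03, -9.29278199e-04,  6.91652157e-04,
        9.94910732e-05, -7.14613500e-04]), 'tau': array([ 1.59597439e-03, -6.13621545e+01, -2.58606809e+01,  6.94089546e-02,
        4.69822646e-02, -7.93348909e-05]), 'eef_pos': array([ 220.02140024, -584.77255384,  214.11299709]), 'tcp_rot': array([-3.14059844e+00, -1.17333808e-04,  3.59776814e-01]), 'ft_force': array([-0.31093115, -0.2256053 , -0.95906927]), 'moment': array([ 0.04994491, -0.03961003,  0.02438331]), 'grip_force': 0.0, 'opening': 0.9996773452376458}
{'K': array([[458.74158172,   0.        , 320.09695311],
       [  0.        , 458.74158172, 240.38374645],
       [  0.        ,   0.        ,   1.        ]]), 'pose': array([[ 1.03972606e-02, -9.89826981e-01,  1.41895893e-01,
         4.11358597e+02],
       [-9.99939179e-01, -1.08140631e-02, -2.16654076e-03,
        -6.65664041e+01],
       [ 3.67897163e-03, -1.41864736e-01, -9.89879216e-01,
         9.57897144e+02],
       [ 0.00000000e+00,  0.00000000e+00,  0.00000000e+00,
         1.00000000e+00]])}
[[ 1.9000e-01  6.5000e-01 -7.4000e-01  1.2735e+03]
 [ 9.8000e-01 -1.2000e-01  1.4000e-01 -2.1005e+02]
 [ 0.0000e+00 -7.5000e-01 -6.6000e-01  7.2481e+02]
 [ 0.0000e+00  0.0000e+00  0.0000e+00  1.0000e+00]]
fixture 0.74 [291. 223.] [582.  -7.  12.]
fixture 0.53 [177. 168.] [698. 237.  12.]
long_bar 0.81 [451. 314.] [ 398. -333.   24.]
short_bar 0.71 [323. 254.] [516. -76.  28.]
ring 0.8 [269. 271.] [481.  35.  26.]
ring 0.17 [291. 223.] [581.  -8.  26.]
ring_tray 0.84 [125. 321.] [377. 329.   5.]
ring_tray 0.5 [292. 222.] [586.  -9.   5.]
bar_tray 0.96 [125. 237.] [551. 341.   5.]
jar 0.64 [437. 205.] [ 609. -295.   85.]
oil 0.6 [178. 168.] [672. 207. 100.]
driver 0.84 [508. 300.] [ 429. -456.   10.]
```

View pics/top0.png

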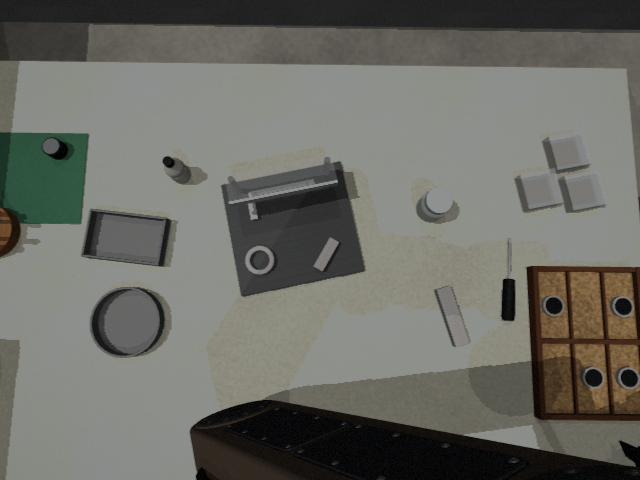

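View pics/scene0.png

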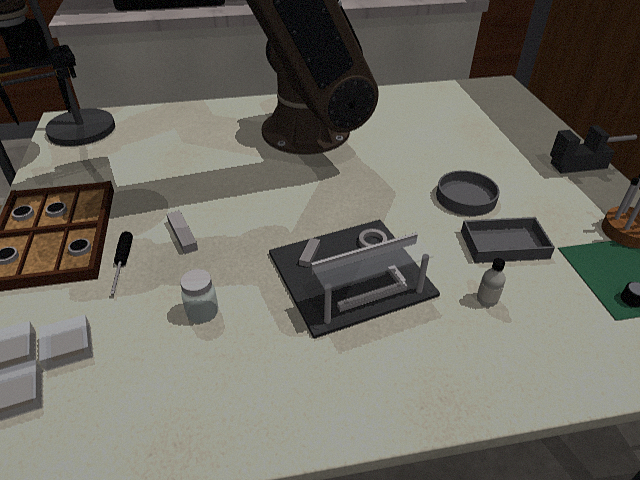

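```bash
cat > m.py <<'E'
from h import *
import sys
im=cv2.imread("pics/top0.png");c=env.calibration("top")
g=cv2.cvtColor(im,cv2.COLOR_BGR2GRAY)
def rect(mask,seed,z,nm):
    n,l,s,cen=cv2.connectedComponentsWithStats(mask.astype(np.uint8))
    ys,xs=np.where(l>0); k=np.argmin((xs-seed[0])**2+(ys-seed[1])**2);m=l==l[ys[k],xs[k]]
    ys,xs=np.where(m);W=np.array([ray("top",p,z,c)[:2] for p in zip(xs+.0,ys+.0)],np.float32)
    r=cv2.minAreaRect(W);print(nm,len(xs),"centroid",W.mean(0).round(1),"rect",np.round(r[0],1),np.round(r[1],1),round(r[2],1));return m
plate=np.zeros_like(g);cv2.fillPoly(plate,[np.array([[228,210],[350,190],[362,270],[243,293]])],1)
print(g[250:258,316:336:2],g[300,440:470:2])
t=(g>95)&(plate>0)
rect(t,(269,250),26,"ring");rect(t,(326,254),28,"short")
roi=np.zeros_like(g);roi[275:355,425:480]=1
print(np.percentile(g[275:355,425:480],[5,25,50,75,95]))
hsv=cv2.cvtColor(im,cv2.COLOR_BGR2HSV);print(hsv[316,445:460:3],hsv[330,430])
crop=np.hstack([cv2.resize(im[280:350,430:475],(405,600),interpolation=0)[:,:395],cv2.resize(im[150:300,215:370],(405,392),interpolation=2)[:, :405] if 0 else np.vstack([cv2.resize(im[155:300,215:370],(405,379),interpolation=0),np.zeros((221,405,3),np.uint8)])])
cv2.imwrite("pics/crop1.png",crop)
E
python3 m.py
```

```text
[[ 58  56  56  93 125 129 124 126 126  96]
 [ 55  56  57 113 127 127 125 125 126  41]
 [ 57  56  67 126 128 125 124 126 120  27]
 [ 55  53  95 127 128 123 124 126 104  28]
 [ 55  54 102 127 127 123 126 126  62  28]
 [ 55  54 127 128 125 124 125 124  25  32]
 [ 57  78 128 127 123 125 124 113  28  40]
 [ 55  94 127 128 124 126 125  98  29  47]] [ 97 122 120 121 119 120 120 122 111 136 132 134 136 138 139]
ring 345 centroid [504.1  55.8] rect [504.3  55.6] [55.3 57.3] 0.6
short 350 centroid [517.  -80.5] rect [517.2 -80.4] [21.7 68.5] 61.3
[102. 133. 138. 143. 144.]
[[ 10   9  87]
 [ 12   9 138]
 [ 12   9 137]
 [ 18  10 133]
 [ 12   9 136]] [ 42   9 144]
```

View pics/crop1.png

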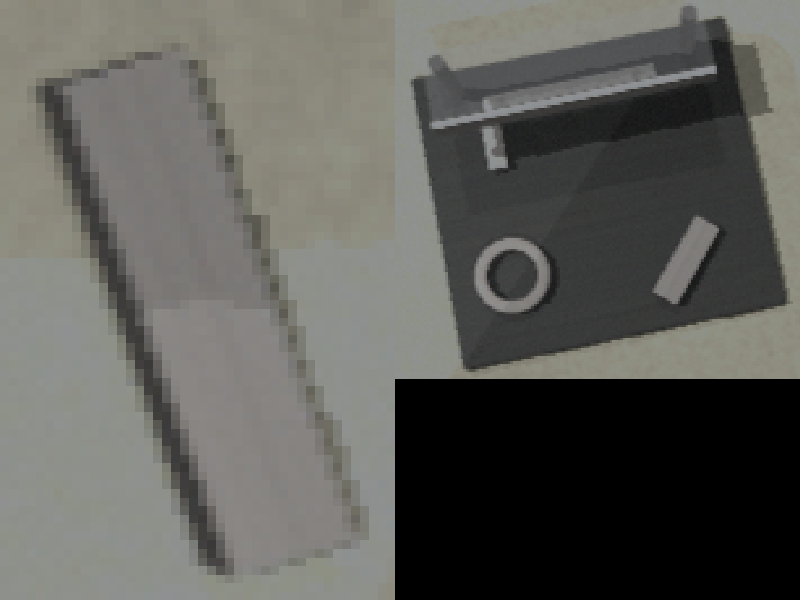

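```bash
cat > f.py <<'E'
from h import *
from scipy.optimize import least_squares
c=env.calibration("top")
def fit(px,model,z,x0):
    W=np.array([ray("top",p,z,c)[:2] for p in px]);M=np.array(model,float)
    T=lambda q:(M@np.array([[np.cos(q[2]),np.sin(q[2])],[-np.sin(q[2]),np.cos(q[2])]]))+q[:2]
    r=least_squares(lambda q:(T(q)-W).ravel(),x0);print(r.x.round(3),"res",(T(r.x)-W).round(1).tolist());return r.x
fx=fit([(221.9,185.6),(340.1,161.9),(365.4,270.6),(241.8,295.8)],[(120,130),(120,-130),(-120,-130),(-120,130)],12,[570,-20,.2])
lb=fit([(437.2,290.3),(450.6,285.8),(470.2,342.4),(455.8,346.7)],[(60,15),(60,-15),(-60,-15),(-60,15)],24,[398,-333,.3])
im=cv2.imread("pics/top0.png")
g=cv2.cvtColor(im,cv2.COLOR_BGR2GRAY)
for nm,(cx,cy),r in(("ring_tray",(127,322),45),("bar_tray",(126,238),52)):
    m=np.zeros_like(g);m[cy-r:cy+r,cx-r:cx+r]=1
    if nm=="bar_tray":m[270:]=0
    else: m[:280]=0
    t=((g<118)&(m>0)).astype(np.uint8);t=cv2.morphologyEx(t,cv2.MORPH_OPEN,np.ones((3,3)))
    n,l,s,ce=cv2.connectedComponentsWithStats(t);k=1+np.argmax(s[1:,4]);ct=np.argwhere(l==k)[:,::-1]
    W=np.array([ray("top",p+0.,28,c)[:2] for p in ct],np.float32)
    print(nm,s[k],cv2.minAreaRect(W),cv2.minEnclosingCircle(W))
E
python3 f.py
```

```text
[ 5.73554e+02 -1.03770e+01  2.16000e-01] res [[1.0, 1.8], [1.9, -2.0], [-0.7, -0.3], [-2.2, 0.4]]
[ 3.94416e+02 -3.38243e+02  3.04000e-01] res [[1.6, 1.0], [1.2, -0.1], [-1.2, -0.2], [-1.5, -0.7]]
ring_tray [  90  287   81   71 4676] ((377.36376953125, 308.88946533203125), (138.5713348388672, 159.39100646972656), 3.2501397132873535) ((375.6470642089844, 308.6935729980469), 81.38349151611328)
bar_tray [  81  209   96   58 4409] ((546.6381225585938, 322.0777587890625), (184.2361297607422, 102.73554992675781), 83.92911529541016) ((546.5859985351562, 322.40179443359375), 102.7651596069336)
```

Call:
{"fn": "carry_out", "kwargs": {"series": [[0.284, 0.641, 0.1, -0.07], [0.284, 0.641, 0.1, -0.07], [0.284, 0.641, 0.1, -0.07], [0.284, 0.641, 0.1, -0.07], [0.284, 0.641, 0.1, -0.07]], "fingers": -1}}

```text
t: 1.05
eef_pos: [291.4, -423.4, 239.9]
tcp_rot: [3.141, -0.0, 0.323]
ft_force: [0.5, -0.2, 0.2]
opening: 1.0
grip_force: 0.0
```

Call:
{"fn": "carry_out", "kwargs": {"series": [[0.284, 0.641, 0.1, -0.07], [0.284, 0.641, 0.1, -0.07], [0.284, 0.641, 0.1, -0.07], [0.284, 0.641, 0.1, -0.07], [0.284, 0.641, 0.1, -0.07]]}}

```text
t: 1.55
eef_pos: [362.4, -263.2, 265.1]
tcp_rot: [3.141, -0.0, 0.286]
ft_force: [-0.3, -0.1, 0.4]
opening: 0.998
grip_force: 0.0
```

Call:
{"fn": "carry_out", "kwargs": {"series": [[0.284, 0.641, 0, -0.07], [0.284, 0.641, 0, -0.07], [0.284, 0.641, 0, -0.07], [0.284, 0.641, 0, -0.07], [0.284, 0.641, 0, -0.07]]}}

```text
t: 2.05
eef_pos: [433.5, -102.8, 264.9]
tcp_rot: [3.141, -0.0, 0.249]
ft_force: [0.2, -0.8, -0.1]
opening: 0.999
grip_force: 0.0
```

Call:
{"fn": "carry_out", "kwargs": {"series": [[0.284, 0.641, 0, -0.07], [0.284, 0.641, 0, -0.07], [0.284, 0.641, 0, -0.07], [0.284, 0.641, 0, -0.07], [0.0, 0.0, 0, 0]]}}

```text
t: 2.55
eef_pos: [490.8, 26.7, 264.6]
tcp_rot: [-3.141, -0.001, 0.223]
ft_force: [0.6, -0.7, -0.6]
opening: 1.001
grip_force: 0.0
```

```bash
python3 - <<'E'
from h import *
im,c=grab("wrist","w1");print(np.array(c["pose"]).round(2),c["K"][0]);s=env.state();print(s["eef_pos"],s["tcp_rot"])
print(proj("wrist",[[504,56,26],[517,-80.5,28],[573.5,-10.4,12]],c))
E
```

```text
[[ 2.2000e-01 -9.3000e-01 -2.8000e-01  5.6892e+02]
 [-9.8000e-01 -2.1000e-01 -6.0000e-02  4.4070e+01]
 [-0.0000e+00  2.8000e-01 -9.6000e-01  4.3515e+02]
 [ 0.0000e+00  0.0000e+00  0.0000e+00  1.0000e+00]] [359.7024495    0.         315.13528383]
[490.12813792  25.31746706 264.51671856] [3.14154492e+00 1.35005776e-04 2.23448542e-01]
[[292.77489015 191.11005003]
 [411.50983326 206.7282574 ]
 [363.39163135 142.56924197]]
```

View pics/w1.png

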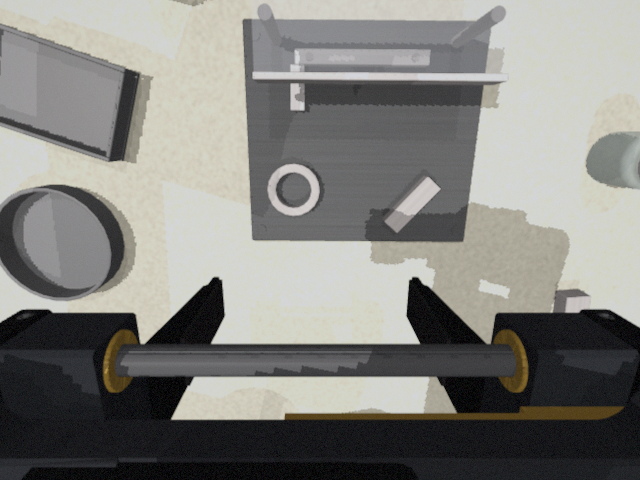

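```bash
cat > w.py <<'E'
from h import *
from scipy.optimize import least_squares
im=cv2.imread("pics/w1.png");g=cv2.cvtColor(im,cv2.COLOR_BGR2GRAY)
c=dict(env.calibration("wrist"))
W=lambda px,z:np.array([ray("wrist",np.array(p,float),z,c)[:2] for p in px])
A=W([(244,20),(491,22),(464,239.5),(253,238.5)],12);M=np.array([(120,130),(120,-130),(-120,-130),(-120,130)],float)
T=lambda q,M:(M@np.array([[np.cos(q[2]),np.sin(q[2])],[-np.sin(q[2]),np.cos(q[2])]]))+q[:2]
r=least_squares(lambda q:(T(q,M)-A).ravel(),[573,-10,.21]);print("fix",r.x.round(3),(T(r.x,M)-A).round(1).tolist())
m=np.zeros_like(g);m[150:237,256:460]=1
t=((g>150)&(m>0)).astype(np.uint8);n,l,s,ce=cv2.connectedComponentsWithStats(t)
for k in range(1,n):
    if s[k,4]>200:
        ys,xs=np.where(l==k)
        for z in(26,28):
            w=W(list(zip(xs,ys)),z).astype(np.float32);rr=cv2.minAreaRect(w);print(s[k],z,w.mean(0).round(1),[np.round(v,1) for v in rr])
print("tray rim", W([(124,240),(0,240),(67,186),(67,298)],32).round(), "floor",W([(67,240)],5).round())
# stop front end edges and fence
print("stop face/left, end", W([(305.5,110),(291,110)],24).round(1), T(r.x,np.array([(30,65),(30,80)],float)).round(1))
print("bt corners",W([(139,71),(126,160),(0,27),(0,124)],32).round())
E
python3 w.py
```

```text
fix [ 5.76234e+02 -1.00650e+01  2.18000e-01] [[1.7, 2.2], [2.9, -1.3], [-2.2, -1.4], [-2.3, 0.5]]
[ 268  164   52   52 1135] 26 [505.2  54.3] [array([504.4,  54.6]), array([58.3, 57.7]), np.float64(58.1)]
[ 268  164   52   52 1135] 28 [505.5  54.3] [array([504.7,  54.5]), array([58. , 57.4]), np.float64(58.1)]
[386 177  55  49 845] 26 [525.4 -85.3] [array([518.7, -82.4]), array([21.6, 68.2]), np.float64(61.2)]
[386 177  55  49 845] 28 [525.6 -84.6] [array([518.9, -81.8]), array([21.5, 67.9]), np.float64(61.2)]
tray rim [[404. 235.]
 [372. 376.]
 [454. 302.]
 [314. 297.]] floor [[378. 317.]]
stop face/left, end [[591.3  59.1]
 [587.9  74.3]] [[591.5  59.9]
 [588.2  74.5]]
bt corners [[590. 233.]
 [497. 239.]
 [599. 371.]
 [505. 373.]]
```

Call:
{"fn": "carry_out", "kwargs": {"series": [[0.06, 0.122, -0.8, 0], [0.06, 0.122, -0.8, 0], [0.06, 0.122, -0.8, 0], [0.06, 0.122, -0.8, 0], [0.06, 0.122, -0.8, 0]]}}

```text
t: 3.1
eef_pos: [504.7, 53.6, 63.5]
tcp_rot: [3.141, -0.001, 0.22]
ft_force: [1.3, -0.4, -0.4]
opening: 1.0
grip_force: 0.0
```

Call:
{"fn": "carry_out", "kwargs": {"series": [[0, 0, -0.3, 0], [0, 0, -0.3, 0], [0, 0, -0.2, 0], [0, 0, 0, 0], [0, 0, 0, 0]]}}

```text
t: 3.6
eef_pos: [505.0, 54.0, 25.1]
tcp_rot: [3.141, -0.0, 0.22]
ft_force: [0.3, 0.6, 0.8]
opening: 1.003
grip_force: 0.0
```

Call:
{"fn": "carry_out", "kwargs": {"series": [[0, 0, -0.1, 0], [0, 0, -0.11, 0], [0, 0, 0, 0], [0, 0, 0, 0], [0, 0, 0, 0]]}}

```text
t: 4.1
eef_pos: [504.9, 54.5, 14.3]
tcp_rot: [3.141, -0.0, 0.221]
ft_force: [-1.0, -0.0, 0.6]
opening: 1.0
grip_force: 0.0
```

Call:
{"fn": "carry_out", "kwargs": {"series": [[0, 0, 0, 0], [0, 0, 0, 0], [0, 0, 0, 0], [0, 0, 0, 0], [0, 0, 0, 0]], "fingers": 1}}

```text
t: 4.6
eef_pos: [504.8, 54.5, 14.2]
tcp_rot: [3.142, 0.0, 0.22]
ft_force: [-0.3, -0.2, 0.2]
opening: 0.641
grip_force: 15.5
```

Call:
{"fn": "carry_out", "kwargs": {"series": [[0, 0, 0, 0], [0, 0, 0, 0], [0, 0, 0.1, 0], [0, 0, 0.2, 0], [0, 0, 0.3, 0]]}}

```text
t: 5.1
eef_pos: [504.6, 54.5, 44.6]
tcp_rot: [-3.141, 0.001, 0.221]
ft_force: [0.1, -0.3, -1.7]
opening: 0.628
grip_force: 30.0
```

Call:
{"fn": "carry_out", "kwargs": {"series": [[-0.248, 0.508, 0.14, 0], [-0.248, 0.508, 0.14, 0], [-0.248, 0.508, 0.14, 0], [-0.248, 0.508, 0.14, 0], [-0.248, 0.508, 0.14, 0]]}}

```text
t: 5.6
eef_pos: [442.3, 182.4, 80.2]
tcp_rot: [3.142, -0.001, 0.22]
ft_force: [0.4, 0.6, -0.9]
opening: 0.631
grip_force: 30.0
```

Call:
{"fn": "carry_out", "kwargs": {"series": [[-0.248, 0.508, 0, 0], [-0.248, 0.508, 0, 0], [-0.248, 0.508, 0, 0], [-0.248, 0.508, 0, 0], [-0.248, 0.508, 0, 0]]}}

```text
t: 6.1
eef_pos: [380.3, 309.5, 80.0]
tcp_rot: [-3.141, -0.001, 0.22]
ft_force: [0.3, -0.1, -2.0]
opening: 0.628
grip_force: 30.0
```

```bash
python3 - <<'E'
from h import *
im,c=grab("wrist","w2");a,_=grab("top","t2");s=env.state();print(s["eef_pos"],s["tcp_rot"])
cv2.imwrite("pics/both2.png",np.hstack([cv2.resize(im,(400,300)),a[180:405,20:320]if 0 else cv2.resize(a[170:395,20:320],(400,300))])[:,:,::-1])
E
```

```text
[379.71077717 310.57209633  79.93665428] [-3.14120252e+00 -7.71767419e-04  2.23313891e-01]
```

View pics/both2.png

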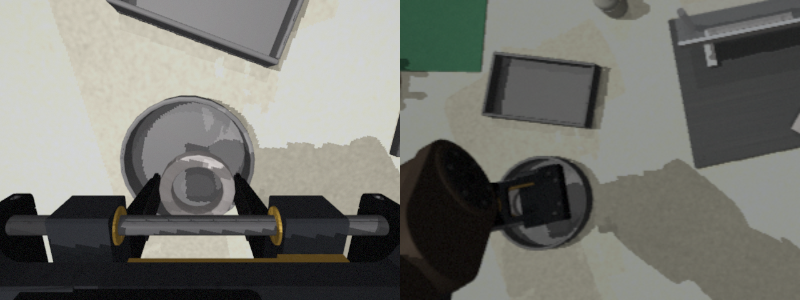

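```bash
python3 - <<'E'
from h import *
for p in[(120,160),(255,160),(188,96)]: print(ray("wrist",np.array(p)*1.6,32).round())
print(ray("wrist",np.array((197,185))*1.6,90).round())
# bar tray corners
for p in[(278,69),(305,0),(110,5)]: print(ray("wrist",np.array(p)*1.6,32).round())
E
```

```text
[368. 389.  32.]
[399. 254.  32.]
[446. 334.  32.]
[385. 312.  90.]
[488. 259.  32.]
[545. 254.  32.]
[505. 415.  32.]
```

Call:
{"fn": "carry_out", "kwargs": {"series": [[0, 0.2, -0.3, 0], [0, 0, -0.5, 0], [0, 0, -0.4, 0], [0, 0, -0.16, 0], [0, 0, -0.08, 0]]}}

```text
t: 6.7
eef_pos: [381.0, 318.1, 7.1]
tcp_rot: [3.141, 0.001, 0.22]
ft_force: [-5.4, -4.8, 43.2]
opening: 0.626
grip_force: 30.0
```

Call:
{"fn": "carry_out", "kwargs": {"series": [[0, 0, 0, 0], [0, 0, 0, 0], [0, 0, 0, 0], [0, 0, 0, 0], [0, 0, 0, 0]], "fingers": -0.5}}

```text
t: 7.2
eef_pos: [381.0, 318.5, 7.5]
tcp_rot: [-3.141, -0.001, 0.221]
ft_force: [-0.1, 0.4, 0.0]
opening: 0.751
grip_force: 0.0
```

Call:
{"fn": "carry_out", "kwargs": {"series": [[0, 0, 0.2, 0], [0, 0, 0.4, 0], [0, 0, 0.8, 0], [0, 0, 0.8, 0], [0, 0, 0.8, 0]]}}

```text
t: 7.7
eef_pos: [380.5, 318.3, 159.4]
tcp_rot: [3.142, -0.0, 0.221]
ft_force: [-0.8, 0.3, 1.0]
opening: 0.75
grip_force: 0.0
```

Call:
{"fn": "carry_out", "kwargs": {"series": [[0.276, -0.8, 0, -0.69], [0.276, -0.8, 0, -0.69], [0.276, -0.8, 0, -0.69], [0.276, -0.8, 0, -0.69], [0.276, -0.8, 0, -0.69]]}}

```text
t: 8.2
eef_pos: [450.0, 116.9, 158.0]
tcp_rot: [-3.141, -0.001, -0.143]
ft_force: [0.4, -0.2, -0.5]
opening: 0.748
grip_force: 0.0
```

Call:
{"fn": "carry_out", "kwargs": {"series": [[0.276, -0.8, 0, -0.69], [0.276, -0.8, 0, -0.69], [0.276, -0.8, 0, -0.69], [0.276, -0.8, 0, -0.69], [0.276, -0.8, 0, -0.69]]}}

```text
t: 8.7
eef_pos: [519.0, -83.3, 158.0]
tcp_rot: [-3.142, -0.0, -0.505]
ft_force: [0.5, -0.1, 0.3]
opening: 0.75
grip_force: 0.0
```

Call:
{"fn": "carry_out", "kwargs": {"series": [[0, 0, -0.5, 0], [0, 0, -0.6, 0], [0, 0, -0.6, 0], [0, 0, -0.5, 0], [0, 0, 0, 0]]}}

```text
t: 9.2
eef_pos: [517.5, -81.2, 45.3]
tcp_rot: [3.14, 0.004, -0.502]
ft_force: [0.2, 0.2, 0.8]
opening: 0.748
grip_force: 0.0
```

```bash
python3 - <<'E'
from h import *
im,c=grab("wrist","w3");s=env.state();print(s["eef_pos"],s["tcp_rot"])
cv2.imwrite("pics/w3.png",cv2.resize(im,(480,360))[:,:,::-1])
E
```

```text
[518.37662004 -81.40901393  46.92710779] [ 3.14100445e+00  2.26666824e-03 -5.02059183e-01]
```

View pics/w3.png

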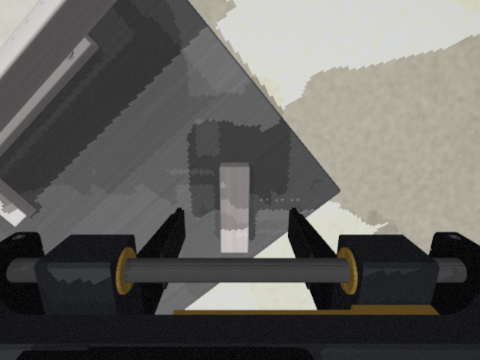

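Call:
{"fn": "carry_out", "kwargs": {"series": [[0, 0, -0.3, 0], [0, 0, -0.2, 0], [0, 0, -0.1, 0], [0, 0, -0.06, 0], [0, 0, 0, 0]]}}

```text
t: 9.75
eef_pos: [519.0, -81.5, 14.4]
tcp_rot: [3.142, -0.0, -0.502]
ft_force: [-0.3, 0.7, -0.3]
opening: 0.751
grip_force: 0.0
```

Call:
{"fn": "carry_out", "kwargs": {"series": [[0, 0, 0, 0], [0, 0, 0, 0], [0, 0, 0, 0], [0, 0, 0, 0], [0, 0, 0, 0]], "fingers": 1}}

```text
t: 10.25
eef_pos: [518.9, -81.6, 14.2]
tcp_rot: [3.142, -0.0, -0.502]
ft_force: [-0.3, 0.9, -0.7]
opening: 0.387
grip_force: 0.0
```

Call:
{"fn": "carry_out", "kwargs": {"series": [[0, 0, 0, 0], [0, 0, 0, 0], [0, 0, 0, 0], [0, 0, 0.1, 0], [0, 0, 0.2, 0]]}}

```text
t: 10.75
eef_pos: [518.4, -81.4, 29.1]
tcp_rot: [3.141, 0.002, -0.502]
ft_force: [0.4, -1.7, -2.0]
opening: 0.229
grip_force: 30.0
```

Call:
{"fn": "carry_out", "kwargs": {"series": [[0, 0, 0.6, 0], [0.05, 0.752, 0.4, 0.174], [0.05, 0.752, 0, 0.174], [0.05, 0.752, 0, 0.174], [0.05, 0.752, 0, 0.174]]}}

```text
t: 11.25
eef_pos: [528.9, 70.2, 80.2]
tcp_rot: [-3.141, -0.001, -0.429]
ft_force: [1.3, 0.1, -1.8]
opening: 0.227
grip_force: 30.0
```

Call:
{"fn": "carry_out", "kwargs": {"series": [[0.05, 0.752, 0, 0.174], [0.05, 0.752, 0, 0.174], [0.05, 0.752, 0, 0.174], [0.05, 0.752, 0, 0.174], [0.05, 0.752, 0, 0.174]]}}

```text
t: 11.75
eef_pos: [541.2, 258.5, 80.0]
tcp_rot: [-3.142, -0.0, -0.337]
ft_force: [0.9, -0.2, -2.1]
opening: 0.226
grip_force: 30.0
```

Call:
{"fn": "carry_out", "kwargs": {"series": [[0.05, 0.752, 0, 0.174], [0.05, 0.752, 0, 0.174], [0, 0, 0, 0], [0, 0, -0.3, 0], [0, 0, -0.3, 0]]}}

```text
t: 12.25
eef_pos: [546.1, 331.3, 48.4]
tcp_rot: [3.141, 0.0, -0.302]
ft_force: [-0.2, 0.7, -1.3]
opening: 0.233
grip_force: 30.0
```

Call:
{"fn": "carry_out", "kwargs": {"series": [[0, 0, -0.3, 0], [0, 0, -0.2, 0], [0, 0, -0.16, 0], [0, 0, -0.1, 0], [0, 0, -0.06, 0]]}}

```text
t: 12.75
eef_pos: [546.4, 331.9, 7.7]
tcp_rot: [3.141, 0.0, -0.302]
ft_force: [0.9, -0.3, -1.1]
opening: 0.231
grip_force: 30.0
```

Call:
{"fn": "carry_out", "kwargs": {"series": [[0, 0, 0, 0], [0, 0, 0, 0], [0, 0, 0, 0], [0, 0, 0, 0], [0, 0, 0, 0]]}}

```text
t: 13.25
eef_pos: [546.4, 332.1, 8.4]
tcp_rot: [-3.141, -0.0, -0.302]
ft_force: [0.5, -0.7, -1.9]
opening: 0.228
grip_force: 30.0
```

Call:
{"fn": "carry_out", "kwargs": {"series": [[0, 0, 0, 0], [0, 0, 0, 0], [0, 0, 0, 0], [0, 0, 0, 0], [0, 0, 0.2, 0]], "fingers": -0.1}}

```text
t: 13.75
eef_pos: [545.8, 331.8, 17.5]
tcp_rot: [3.14, 0.002, -0.302]
ft_force: [-0.1, 0.5, 0.1]
opening: 0.538
grip_force: 0.0
```

Call:
{"fn": "carry_out", "kwargs": {"series": [[0, 0, 0.6, 0], [0, 0, 0.8, 0], [0, 0, 0.8, 0], [0, 0, 0.6, 0], [-0.19, -0.837, 0, 0.362]]}}

```text
t: 14.25
eef_pos: [539.0, 293.2, 163.2]
tcp_rot: [-3.136, -0.007, -0.26]
ft_force: [0.0, -1.4, -1.9]
opening: 0.551
grip_force: 0.0
```

Call:
{"fn": "carry_out", "kwargs": {"series": [[-0.19, -0.837, 0, 0.362], [-0.19, -0.837, 0, 0.362], [-0.19, -0.837, 0, 0.362], [-0.19, -0.837, 0, 0.362], [-0.19, -0.837, 0, 0.362]], "fingers": -0.5}}

```text
t: 14.75
eef_pos: [488.8, 79.5, 159.0]
tcp_rot: [3.142, -0.001, -0.072]
ft_force: [0.7, -0.4, -0.2]
opening: 0.749
grip_force: 0.0
```

Call:
{"fn": "carry_out", "kwargs": {"series": [[-0.19, -0.837, 0, 0.362], [-0.19, -0.837, 0, 0.362], [-0.19, -0.837, 0, 0.362], [-0.19, -0.837, 0, 0.362], [-0.19, -0.837, 0, 0.362]]}}

```text
t: 15.25
eef_pos: [441.3, -129.9, 159.0]
tcp_rot: [3.141, -0.001, 0.117]
ft_force: [0.1, 1.3, -0.0]
opening: 0.75
grip_force: 0.0
```

Call:
{"fn": "carry_out", "kwargs": {"series": [[-0.19, -0.837, 0, 0.362], [-0.19, -0.837, 0, 0.362], [-0.19, -0.837, 0, 0.362], [-0.19, -0.837, 0, 0.362], [-0.19, -0.837, 0, 0.362]]}}

```text
t: 15.75
eef_pos: [393.7, -339.3, 159.0]
tcp_rot: [3.141, -0.0, 0.306]
ft_force: [0.4, 0.3, 0.3]
opening: 0.749
grip_force: 0.0
```

```bash
python3 - <<'E'
from h import *
im,c=grab("wrist","w4");a,ct=grab("top","t4");s=env.state();print(s["eef_pos"],s["tcp_rot"],s["opening"])
cv2.imwrite("pics/both4.png",np.hstack([cv2.resize(im,(400,300)),cv2.resize(a[190:370,70:310],(400,300))])[:,:,::-1])
np.save("c4",np.array(c["pose"]))
R=lambda q:np.array([[np.cos(q),np.sin(q)],[-np.sin(q),np.cos(q)]])
M=np.array([(60,15),(60,-15),(-60,-15),(-60,15)],float)@R(.304)+[394.4,-338.2]
print((proj("wrist",np.c_[M,[24]*4],c)*.625).round(1).tolist())
E
```

```text
[ 393.54006844 -341.7925498   158.83035511] [ 3.13919999e+00 -5.74178053e-04  3.02327142e-01] 0.7503618417876987
[[185.0, 99.6], [207.6, 99.6], [206.3, 182.7], [186.1, 182.7]]
```

View pics/both4.png

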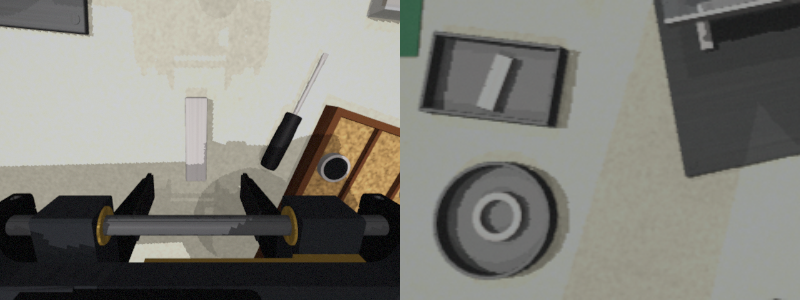

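Call:
{"fn": "carry_out", "kwargs": {"series": [[0.03, 0, -0.6, 0], [0, 0, -0.7, 0], [0, 0, -0.7, 0], [0, 0, -0.5, 0], [0, 0, -0.2, 0]]}}

```text
t: 16.35
eef_pos: [395.5, -336.6, 21.7]
tcp_rot: [-3.139, 0.001, 0.305]
ft_force: [-0.2, -0.2, 0.0]
opening: 0.75
grip_force: 0.0
```

Call:
{"fn": "carry_out", "kwargs": {"series": [[0, 0, -0.2, 0], [0, 0, -0.14, 0], [0, 0, 0, 0], [0, 0, 0, 0], [0, 0, 0, 0]]}}

```text
t: 16.85
eef_pos: [396.1, -337.8, 6.9]
tcp_rot: [3.14, -0.001, 0.305]
ft_force: [-0.5, -0.1, 0.2]
opening: 0.75
grip_force: 0.0
```

Call:
{"fn": "carry_out", "kwargs": {"series": [[0, 0, 0, 0], [0, 0, 0, 0], [0, 0, 0, 0], [0, 0, 0, 0], [0, 0, 0, 0]], "fingers": 1}}

```text
t: 17.35
eef_pos: [395.9, -337.5, 6.2]
tcp_rot: [3.141, 0.0, 0.305]
ft_force: [-0.5, -0.0, 0.4]
opening: 0.383
grip_force: 0.0
```

Call:
{"fn": "carry_out", "kwargs": {"series": [[0, 0, 0, 0], [0, 0, 0, 0], [0, 0, 0.1, 0], [0, 0, 0.3, 0], [0, 0, 0.4, 0]]}}

```text
t: 17.85
eef_pos: [395.3, -337.0, 45.9]
tcp_rot: [-3.139, 0.001, 0.305]
ft_force: [0.2, 0.5, -5.4]
opening: 0.312
grip_force: 30.0
```

Call:
{"fn": "carry_out", "kwargs": {"series": [[0.171, 0.424, 0.3, 0.944], [0.171, 0.424, 0.3, 0.944], [0.171, 0.424, 0.1, 0.944], [0.171, 0.424, 0, 0.944], [0.171, 0.424, 0, 0.944]]}}

```text
t: 18.35
eef_pos: [438.7, -230.6, 81.4]
tcp_rot: [-3.142, 0.0, 0.803]
ft_force: [0.1, -0.7, -5.8]
opening: 0.316
grip_force: 30.0
```

Call:
{"fn": "carry_out", "kwargs": {"series": [[0.171, 0.424, 0, 0.944], [0.171, 0.424, 0, 0.944], [0.171, 0.424, 0, 0.944], [0.171, 0.424, 0, 0.944], [0.171, 0.424, 0, 0.944]]}}

```text
t: 18.85
eef_pos: [481.3, -124.5, 81.1]
tcp_rot: [-3.141, -0.0, 1.298]
ft_force: [0.6, -0.4, -5.6]
opening: 0.312
grip_force: 30.0
```

Call:
{"fn": "carry_out", "kwargs": {"series": [[0.171, 0.424, 0, 0.944], [0.171, 0.424, 0, 0.944], [0.171, 0.424, 0, 0.944], [0.171, 0.424, 0, 0.944], [0.171, 0.424, 0, 0.944]]}}

```text
t: 19.35
eef_pos: [524.0, -18.5, 81.1]
tcp_rot: [-3.141, -0.0, 1.792]
ft_force: [0.6, -1.5, -4.6]
opening: 0.316
grip_force: 30.0
```

Call:
{"fn": "carry_out", "kwargs": {"series": [[0, 0, 0, 0], [0, 0, 0, 0], [0, 0, 0, 0], [0, 0, -0.2, 0], [0, 0, -0.2, 0]]}}

```text
t: 19.85
eef_pos: [524.0, -20.1, 60.5]
tcp_rot: [3.141, 0.0, 1.786]
ft_force: [-0.2, -0.5, -4.5]
opening: 0.314
grip_force: 30.0
```

Call:
{"fn": "carry_out", "kwargs": {"series": [[0, 0, -0.3, 0], [0, 0, -0.3, 0], [0, 0, -0.15, 0], [0, 0, -0.08, 0], [0, 0, 0, 0]]}}

```text
t: 20.35
eef_pos: [523.9, -19.6, 19.2]
tcp_rot: [-3.141, -0.0, 1.787]
ft_force: [0.6, 0.5, -5.3]
opening: 0.316
grip_force: 30.0
```

Call:
{"fn": "carry_out", "kwargs": {"series": [[0, 0, -0.01, 0], [0, 0, 0, 0], [0, 0, 0, 0], [0, 0, 0, 0], [0, 0, 0, 0]]}}

```text
t: 20.85
eef_pos: [524.2, -19.6, 19.3]
tcp_rot: [3.141, 0.0, 1.788]
ft_force: [0.1, 0.3, -5.7]
opening: 0.312
grip_force: 30.0
```

Call:
{"fn": "carry_out", "kwargs": {"series": [[0, 0, 0, 0], [0, 0, 0, 0], [0, 0, 0, 0], [0, 0, 0, 0], [0, 0, 0.2, 0]], "fingers": 0}}

```text
t: 21.35
eef_pos: [523.6, -19.5, 28.8]
tcp_rot: [-3.14, -0.001, 1.788]
ft_force: [0.0, -0.2, -0.2]
opening: 0.499
grip_force: 0.0
```

Call:
{"fn": "carry_out", "kwargs": {"series": [[0, 0, 0.8, 0], [0, 0, 0.9, 0], [0, 0, 0.9, 0], [0, 0, 0.3, 0], [0, 0, 0, 0]]}}

```text
t: 21.85
eef_pos: [525.0, -19.6, 177.2]
tcp_rot: [3.137, 0.002, 1.788]
ft_force: [0.5, -0.3, -0.4]
opening: 0.502
grip_force: 0.0
```

Call:
{"fn": "carry_out", "kwargs": {"series": [[0.005, 0.357, 0, -0.998], [0.005, 0.357, 0, -0.998], [0.005, 0.357, 0, -0.998], [0.005, 0.357, 0, -0.998], [0.005, 0.357, 0, -0.998]]}}

```text
t: 22.35
eef_pos: [524.7, 70.4, 173.1]
tcp_rot: [-3.14, 0.001, 1.261]
ft_force: [0.1, -0.0, -0.1]
opening: 0.5
grip_force: 0.0
```

Call:
{"fn": "carry_out", "kwargs": {"series": [[0.005, 0.357, 0, -0.998], [0.005, 0.357, 0, -0.998], [0.005, 0.357, 0, -0.998], [0.005, 0.357, 0, -0.998], [0.005, 0.357, 0, -0.998]]}}

```text
t: 22.85
eef_pos: [526.0, 159.6, 173.0]
tcp_rot: [-3.141, 0.002, 0.738]
ft_force: [0.6, 0.3, 0.1]
opening: 0.504
grip_force: 0.0
```

Call:
{"fn": "carry_out", "kwargs": {"series": [[0.005, 0.357, 0, -0.998], [0.005, 0.357, 0, -0.998], [0.005, 0.357, 0, -0.998], [0.005, 0.357, 0, -0.998], [0.005, 0.357, 0, -0.998]]}}

```text
t: 23.35
eef_pos: [527.3, 248.8, 172.9]
tcp_rot: [3.141, 0.002, 0.216]
ft_force: [0.8, -0.3, 0.3]
opening: 0.5
grip_force: 0.0
```

Call:
{"fn": "carry_out", "kwargs": {"series": [[0.005, 0.357, 0, -0.998], [0.005, 0.357, 0, -0.998], [0.005, 0.357, 0, -0.998], [0.005, 0.357, 0, -0.998], [0.005, 0.357, 0, -0.998]]}}

```text
t: 23.85
eef_pos: [528.6, 337.9, 172.8]
tcp_rot: [3.14, 0.002, -0.307]
ft_force: [0.3, 0.1, 0.5]
opening: 0.501
grip_force: 0.0
```

Call:
{"fn": "carry_out", "kwargs": {"series": [[0, 0, -0.5, 0], [0, 0, -0.6, 0], [0, 0, -0.5, 0], [0, 0, 0, 0], [0, 0, 0, 0]]}}

```text
t: 24.35
eef_pos: [529.0, 337.3, 93.8]
tcp_rot: [3.14, 0.001, -0.303]
ft_force: [0.9, 0.3, 1.2]
opening: 0.501
grip_force: 0.0
```

```bash
python3 - <<'E'
from h import *
im,c=grab("wrist","w5");a,ct=grab("top","t5");s=env.state();print(s["eef_pos"],s["tcp_rot"],s["opening"])
cv2.imwrite("pics/both5.png",np.hstack([cv2.resize(im,(400,300)),cv2.resize(a[150:300,210:370],(400,375))[:300]])[:,:,::-1])
R=lambda q:np.array([[np.cos(q),np.sin(q)],[-np.sin(q),np.cos(q)]])
M=np.array([(35,11),(35,-11),(-35,-11),(-35,11)],float)@R(-.302)+[546.4,332.1]
print((proj("wrist",np.c_[M,[21]*4],c)*.625).round(1).tolist())
g=cv2.cvtColor(a,cv2.COLOR_RGB2GRAY);m=np.zeros_like(g);cv2.fillPoly(m,[np.array([[228,215],[350,195],[362,270],[243,293]])],1)
t=((g>95)&(m>0)).astype(np.uint8);n,l,s,_=cv2.connectedComponentsWithStats(t)
for k in range(1,n):
  if s[k,4]>150:
    ys,xs=np.where(l==k);W=np.array([ray("top",p,36,ct)[:2] for p in zip(xs+.0,ys+.0)],np.float32);print(s[k],cv2.minAreaRect(W))
E
```

```text
[529.60804464 337.65669054  95.25034674] [-3.14070748e+00 -1.01755435e-03 -3.02484891e-01] 0.5025083543673212
[[186.2, 110.7], [206.7, 110.7], [206.0, 171.6], [187.1, 171.6]]
[265 238  61  26 853] ((522.09375, -18.516067504882812), (29.193130493164062, 120.06988525390625), 12.382691383361816)
```

View pics/both5.png

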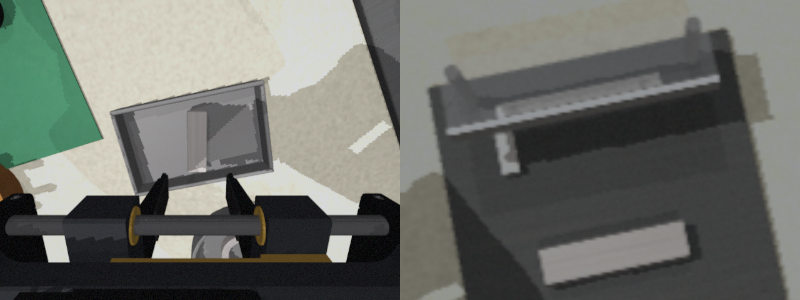

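Call:
{"fn": "carry_out", "kwargs": {"series": [[0, 0, -0.5, 0], [0, 0, -0.5, 0], [0, 0, -0.4, 0], [0, 0, -0.2, 0], [0, 0, -0.1, 0]]}}

```text
t: 24.95
eef_pos: [529.4, 337.5, 9.3]
tcp_rot: [-3.141, -0.0, -0.303]
ft_force: [0.3, 0.8, 0.1]
opening: 0.5
grip_force: 0.0
```

Call:
{"fn": "carry_out", "kwargs": {"series": [[0, 0, 0, 0], [0, 0, 0, 0], [0, 0, 0, 0], [0, 0, 0, 0], [0, 0, 0, 0]], "fingers": 1}}

```text
t: 25.45
eef_pos: [529.4, 337.6, 9.9]
tcp_rot: [-3.141, -0.001, -0.303]
ft_force: [-0.3, -0.6, 6.4]
opening: 0.226
grip_force: 30.0
```

Call:
{"fn": "carry_out", "kwargs": {"series": [[0, 0, 0, 0], [0, 0, 0, 0], [0, 0, 0.1, 0], [0, 0, 0.3, 0], [0, 0, 0.3, 0]]}}

```text
t: 25.95
eef_pos: [529.0, 337.4, 45.2]
tcp_rot: [3.141, 0.0, -0.302]
ft_force: [-0.2, 1.7, -1.7]
opening: 0.232
grip_force: 30.0
```

Call:
{"fn": "carry_out", "kwargs": {"series": [[0, 0, 0.3, 0], [0, 0, 0.2, 0], [0, 0, 0, 0], [0, 0, 0, 0], [0, 0, 0, 0]]}}

```text
t: 26.45
eef_pos: [528.8, 337.3, 68.6]
tcp_rot: [3.141, 0.001, -0.302]
ft_force: [-0.5, 0.5, -1.9]
opening: 0.233
grip_force: 30.0
```

Call:
{"fn": "carry_out", "kwargs": {"series": [[-0.166, -0.748, 0, 0.496], [-0.166, -0.748, 0, 0.496], [-0.166, -0.748, 0, 0.496], [-0.166, -0.748, 0, 0.496], [-0.166, -0.748, 0, 0.496]]}}

```text
t: 26.95
eef_pos: [486.9, 149.1, 68.7]
tcp_rot: [3.141, 0.001, -0.04]
ft_force: [0.2, -0.7, -1.1]
opening: 0.229
grip_force: 30.0
```

Call:
{"fn": "carry_out", "kwargs": {"series": [[-0.166, -0.748, 0, 0.496], [-0.166, -0.748, 0, 0.496], [-0.166, -0.748, 0, 0.496], [-0.166, -0.748, 0, 0.496], [-0.166, -0.748, 0, 0.496]]}}

```text
t: 27.45
eef_pos: [445.5, -37.9, 68.8]
tcp_rot: [-3.141, 0.001, 0.219]
ft_force: [0.2, -0.0, -2.0]
opening: 0.232
grip_force: 30.0
```

Call:
{"fn": "carry_out", "kwargs": {"series": [[0, 0, 0, 0], [0, 0, 0, 0], [0, 0, -0.2, 0], [0, 0, -0.3, 0], [0, 0, -0.3, 0]]}}

```text
t: 27.95
eef_pos: [446.3, -35.3, 28.1]
tcp_rot: [3.141, -0.0, 0.219]
ft_force: [0.3, 0.1, -2.5]
opening: 0.225
grip_force: 30.0
```

Call:
{"fn": "carry_out", "kwargs": {"series": [[0, 0, -0.2, 0], [0, 0, 0, 0], [0, 0, 0, 0], [0, 0, 0, 0], [0, 0, 0, 0]]}}

```text
t: 28.45
eef_pos: [446.3, -36.5, 19.6]
tcp_rot: [3.141, -0.001, 0.217]
ft_force: [0.2, -0.2, -1.9]
opening: 0.231
grip_force: 30.0
```

```bash
python3 - <<'E'
from h import *
im,c=grab("wrist","w6");a,ct=grab("scene","s6");s=env.state();print(s["eef_pos"],s["tcp_rot"],s["opening"],s["ft_force"])
cv2.imwrite("pics/both6.png",np.hstack([cv2.resize(im,(400,300)),cv2.resize(a[210:345,260:440],(400,300))])[:,:,::-1])
E
```

```text
[446.26588681 -36.57960021  19.52642496] [ 3.14120953e+00 -6.12943693e-04  2.16845125e-01] 0.22802988172434463 [-0.77595575  0.77187081 -1.67061839]
```

View pics/both6.png

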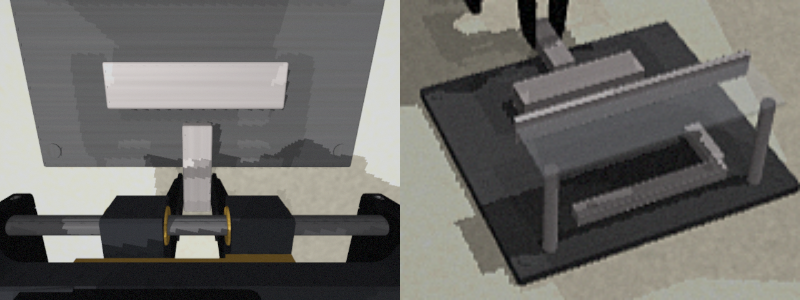

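Call:
{"fn": "carry_out", "kwargs": {"series": [[0.215, 0.047, 0, 0], [0.215, 0.047, 0, 0], [0.215, 0.047, 0, 0], [0.215, 0.047, 0, 0], [0.215, 0.047, 0, 0]]}}

```text
t: 29.05
eef_pos: [500.1, -24.4, 19.1]
tcp_rot: [-3.141, 0.002, 0.217]
ft_force: [-7.1, -2.1, 2.7]
opening: 0.232
grip_force: 30.0
```

Call:
{"fn": "carry_out", "kwargs": {"series": [[0.215, 0.047, 0, 0], [0.215, 0.047, 0, 0], [0.215, 0.047, 0, 0], [0.195, 0.043, 0, 0], [0.117, 0.026, 0, 0]]}}

```text
t: 29.55
eef_pos: [548.4, -13.9, 19.1]
tcp_rot: [-3.141, 0.001, 0.217]
ft_force: [-6.2, -1.0, 1.6]
opening: 0.227
grip_force: 30.0
```

Call:
{"fn": "carry_out", "kwargs": {"series": [[0.098, 0.022, 0, 0], [0, 0, 0, 0], [0, 0, 0, 0], [0, 0, 0, 0], [0, 0, 0, 0]]}}

```text
t: 30.05
eef_pos: [552.8, -13.2, 19.2]
tcp_rot: [3.141, -0.0, 0.217]
ft_force: [0.4, 0.1, -2.4]
opening: 0.229
grip_force: 30.0
```

```bash
python3 - <<'E'
from h import *
im,c=grab("wrist","w7");a,ct=grab("scene","s7");b,_=grab("top","t7");s=env.state();print(s["eef_pos"],s["tcp_rot"],s["ft_force"])
cv2.imwrite("pics/both7.png",np.hstack([cv2.resize(im[:300,120:520],(400,300)),cv2.resize(a[210:345,260:440],(400,300))])[:,:,::-1])
E
```

```text
[552.71590732 -13.22301819  19.21905184] [ 3.14142118e+00 -2.64871706e-04  2.16823687e-01] [-0.53327721  0.13948586 -2.1421013 ]
```

View pics/both7.png

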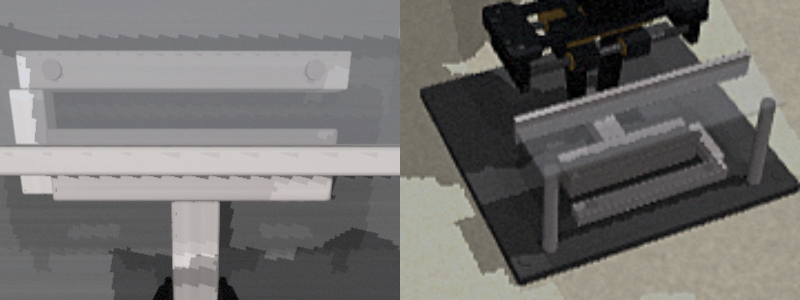

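```bash
python3 - <<'E'
from h import *
c=env.calibration("wrist");a=.217
def F(p,z):
    w=ray("wrist",p,z,c)[:2]-[575,-10.2];return (np.array([[np.cos(a),np.sin(a)],[-np.sin(a),np.cos(a)]])@w).round(1)
print("stopface",F((166,93),24),F((172,130),24),"bar left",F((174,180),36),F((174,200),12),"right",F((451,180),36),F((457,130),36),"near edge",F((300,200),12),"fence face",F((300,91),24),F((300,92),12))
g=cv2.cvtColor(cv2.imread("pics/w7.png"),cv2.COLOR_BGR2GRAY)
for r in(100,105,110,115,120,180,184,188): print(r,g[r,150:186])
E
```

```text
stopface [75.  65.5] [59.9 64.7] bar left [39.5 61.5] [26.7 72. ] right [ 39.5 -55.9] [ 59.7 -56.2] near edge [26.8  9.2] fence face [75.8  8.2] [76.7  8.6]
100 [212 211 195 158 158 160 158 161 160 161 162 163 162 158 145 132 134 134
 133 130 130 132 132 126 114 116 113 114 112 115 115 114 115 114 115 115]
105 [212 211 195 158 159 160 160 160 160 160 160 162 162 156 147 138 131 134
 133 131 132 132 133 131 121 113 114 117 115 115 116 117 120 118 118 119]
110 [211 198 157 159 157 159 159 160 161 161 160 159 159 157 153 142 131 134
 130 135 130 129 133 132 129 115 117 116 117 119 118 116 116 116 118 116]
115 [212 198 159 159 159 159 158 161 160 160 162 161 163 159 154 149 136 134
 133 134 133 131 132 133 130 122 119 116 116 116 114 112 115 113 114 114]
120 [212 212 212 211 211 209 196 160 159 162 162 158 162 161 160 155 145 134
 133 134 132 131 131 129 134 127 114 114 114 116 113 113 113 116 112 114]
180 [204 204 205 207 207 209 208 206 205 204 204 201 201 204 202 203 203 204
 205 204 197 182 173 182 185 183 184 183 185 184 185 184 185 185 185 185]
184 [204 204 204 207 209 208 210 207 206 207 205 202 202 200 202 202 203 205
 205 203 204 194 173 182 186 188 190 188 188 187 187 188 187 188 187 187]
188 [202 204 203 205 205 206 208 207 205 207 204 203 200 202 200 203 202 202
 204 203 204 199 180 175 180 172 164 184 182 184 184 184 184 183 183 183]
```

Call:
{"fn": "carry_out", "kwargs": {"series": [[-0.342, -0.075, 0, 0], [-0.342, -0.075, 0, 0], [0.11, -0.5, 0, 0], [0.11, -0.5, 0, 0], [0.112, -0.504, 0, 0]]}}

```text
t: 30.7
eef_pos: [535.2, -96.8, 19.3]
tcp_rot: [3.141, -0.0, 0.217]
ft_force: [0.3, 0.6, -1.5]
opening: 0.229
grip_force: 30.0
```

Call:
{"fn": "carry_out", "kwargs": {"series": [[0, 0, 0, 0], [0.3, 0.066, 0, 0], [0.3, 0.066, 0, 0], [0.3, 0.066, 0, 0], [0.174, 0.038, 0, 0]]}}

```text
t: 31.2
eef_pos: [589.5, -83.4, 19.2]
tcp_rot: [3.141, -0.0, 0.217]
ft_force: [-0.3, -0.8, -1.2]
opening: 0.229
grip_force: 30.0
```

Call:
{"fn": "carry_out", "kwargs": {"series": [[0, 0, 0, 0], [-0.009, 0.039, 0, 0], [-0.009, 0.039, 0, 0], [-0.004, 0.02, 0, 0], [0, 0, 0, 0]]}}

```text
t: 31.7
eef_pos: [587.3, -79.1, 19.2]
tcp_rot: [3.142, 0.0, 0.217]
ft_force: [-1.2, 0.3, -1.8]
opening: 0.226
grip_force: 30.0
```

Call:
{"fn": "carry_out", "kwargs": {"series": [[-0.004, 0.02, 0, 0], [0, 0, 0, 0], [-0.004, 0.02, 0, 0], [0, 0, 0, 0], [0, 0, 0, 0]]}}

```text
t: 32.2
eef_pos: [587.2, -77.2, 19.1]
tcp_rot: [3.141, 0.0, 0.217]
ft_force: [0.4, -0.3, -1.8]
opening: 0.225
grip_force: 30.0
```

```bash
cat > v.py <<'E'
from h import *
import sys
a=.217
im,c=grab("wrist",sys.argv[1]);s=env.state();e=s["eef_pos"][:2]-[575,-10.2];R=np.array([[np.cos(a),np.sin(a)],[-np.sin(a),np.cos(a)]])
print("tool fix",(R@e).round(1),s["eef_pos"][2].round(1),"F fix",(R@s["ft_force"][:2]).round(1),s["tcp_rot"].round(3))
# rectified plan view at z=36 in fixture frame: 4 px/mm, x 20..90 up, y -70..80 left
Y,X=np.meshgrid(np.arange(85,-75,-.25),np.arange(90,0,-.25));W=np.c_[X.ravel(),Y.ravel()]@R+[575,-10.2]
p=proj("wrist",np.c_[W,np.full(len(W),36.)],c).reshape(*X.shape,2).astype(np.float32)
cv2.imwrite(f"pics/{sys.argv[1]}r.png",cv2.remap(im,p[...,0],p[...,1],1)[:,:,::-1])
E
python3 v.py w8
```

```text
tool fix [ -2.5 -68.1] 19.2 F fix [-0.   0.3] [ 3.141 -0.     0.217]
```

View pics/w8r.png

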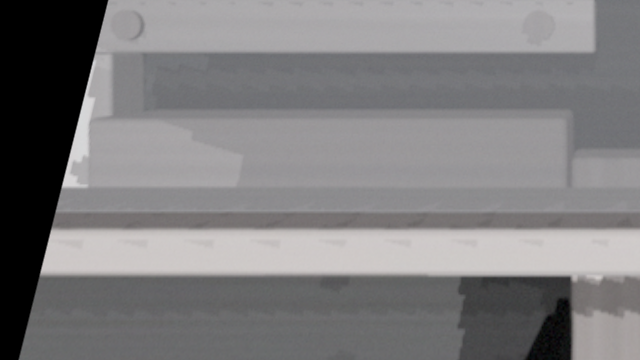

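Call:
{"fn": "carry_out", "kwargs": {"series": [[-0.004, 0.02, 0, 0], [0, 0, 0, 0], [-0.004, 0.02, 0, 0], [0, 0, 0, 0], [0, 0, 0, 0]]}}

```text
t: 32.75
eef_pos: [586.9, -75.3, 19.2]
tcp_rot: [3.141, -0.0, 0.217]
ft_force: [0.0, -2.5, -3.0]
opening: 0.227
grip_force: 30.0
```

Call:
{"fn": "carry_out", "kwargs": {"series": [[-0.004, 0.02, 0, 0], [0, 0, 0, 0], [0, 0, 0, 0], [0, 0, 0, 0], [0, 0, 0, 0]]}}

```text
t: 33.25
eef_pos: [586.7, -74.1, 19.2]
tcp_rot: [3.142, -0.0, 0.217]
ft_force: [0.4, -2.6, -1.5]
opening: 0.233
grip_force: 30.0
```

```bash
python3 v.py w9; python3 - <<'E'
import cv2,numpy as np
for n in("w8r","w9r"):
    g=cv2.cvtColor(cv2.imread(f"pics/{n}.png"),cv2.COLOR_BGR2GRAY);print(n,"L",g[150:180,70:130].mean(0).round()[::2].astype(int),"R",g[150:180,545:585].mean(0).round().astype(int)[::2])
E
```

```text
tool fix [ -2.4 -65. ] 19.2 F fix [ 0.1 -2.3] [ 3.142 -0.     0.217]
w8r L [193 196 192 192 190 189 184 181 180 171 160 161 161 162 162 162 162 162
 162 162 162 162 162 162 162 163 163 162 162 163] R [151 151 152 152 152 151 152 151 151 148 143 133 128 131 140 144 147 148
 148 148]
w9r L [205 194 193 192 178 161 161 162 162 162 162 162 162 162 162 162 162 162
 163 163 163 163 163 162 163 163 163 163 163 163] R [151 151 152 151 149 144 135 130 139 144 147 148 148 148 148 149 149 150
 150 150]
```

Call:
{"fn": "carry_out", "kwargs": {"series": [[-0.004, 0.02, 0, 0], [0, 0, 0, 0], [0, 0, 0, 0], [0, 0, 0, 0], [0, 0, 0, 0]]}}

```text
t: 33.8
eef_pos: [586.4, -73.2, 19.2]
tcp_rot: [3.142, -0.0, 0.217]
ft_force: [1.2, -3.5, -2.1]
opening: 0.229
grip_force: 30.0
```

Call:
{"fn": "carry_out", "kwargs": {"series": [[-0.004, 0.02, 0, 0], [0, 0, 0, 0], [0, 0, 0, 0], [0, 0, 0, 0], [0, 0, 0, 0]]}}

```text
t: 34.3
eef_pos: [586.6, -72.9, 19.2]
tcp_rot: [3.141, -0.001, 0.217]
ft_force: [1.6, -8.1, -2.7]
opening: 0.229
grip_force: 30.0
```

Call:
{"fn": "carry_out", "kwargs": {"series": [[0.052, -0.234, 0, 0], [-0.586, -0.129, 0, 0], [-0.586, -0.129, 0, 0], [-0.115, 0.52, 0, 0], [-0.115, 0.52, 0, 0]]}}

```text
t: 34.8
eef_pos: [518.0, -45.1, 19.2]
tcp_rot: [-3.141, 0.001, 0.215]
ft_force: [0.7, 0.2, -2.0]
opening: 0.228
grip_force: 30.0
```

Call:
{"fn": "carry_out", "kwargs": {"series": [[-0.115, 0.52, 0, 0], [0, 0, 0, 0], [0.25, 0.055, 0, 0], [0.25, 0.055, 0, 0], [0.2, 0.044, 0, 0]]}}

```text
t: 35.3
eef_pos: [548.9, -11.6, 19.2]
tcp_rot: [3.142, -0.0, 0.217]
ft_force: [0.1, -0.3, -1.5]
opening: 0.224
grip_force: 30.0
```

```bash
python3 v.py w10; cat > e.py <<'E'
import cv2,numpy as np,sys
g=cv2.cvtColor(cv2.imread(f"pics/{sys.argv[1]}r.png"),cv2.COLOR_BGR2GRAY)
for c in (150,300,450,540): print(c,"col rows 40:200 step3",g[40:200:3,c-5:c+5].mean(1).astype(int))
for r in(100,130,165): print(r,"L 40:130",g[r-6:r+6,40:130:2].mean(0).astype(int))
E
python3 e.py w10
```

```text
tool fix [-24.4   4.1] 19.2 F fix [ 0.  -0.4] [ 3.141e+00 -2.000e-03  2.170e-01]
150 col rows 40:200 step3 [171 171 170 170 169 167 149 133 124 112 113 114 114 112 116 118 117 117
 117 115 114 115 114 114 114 127 151 152 152 152 152 173 196 203 205 205
 205 205 204 204 204 204 203 203 200 182 147 112 115 116 115 127 178 184]
300 col rows 40:200 step3 [170 170 169 168 168 169 151 132 125 113 113 113 113 113 114 117 117 118
 118 119 116 115 114 113 113 121 149 151 152 152 151 170 195 204 199 195
 203 204 204 204 204 203 203 204 201 182 147 113 116 117 115 114 150 181]
450 col rows 40:200 step3 [167 168 168 168 168 168 152 131 126 113 113 112 114 113 113 113 116 118
 118 118 117 115 113 113 114 118 146 151 151 151 150 167 193 201 201 198
 199 202 204 203 203 203 203 203 200 182 148 111 115 116 114 114 125 172]
540 col rows 40:200 step3 [176 177 180 182 182 182 169 139 134 120 118 116 114 113 113 113 116 117
 117 115 114 114 112 113 113 114 148 160 164 163 161 166 192 200 201 202
 202 202 202 202 202 202 203 203 200 183 150 110 114 115 113 141 175 175]
100 L 40:130 [211 212 211 211 211 210 211 211 212 212 213 213 213 210 195 168 166 164
 158 159 159 160 161 160 158 149 136 132 132 132 131 131 130 120 116 117
 115 114 115 114 114 116 115 115 115]
130 L 40:130 [199 199 199 199 199 198 199 199 199 200 200 200 200 199 197 178 164 162
 158 158 160 160 159 159 159 160 160 158 158 158 159 159 159 159 160 159
 159 159 160 160 160 160 159 160 160]
165 L 40:130 [203 203 203 203 203 203 203 203 203 203 203 203 203 203 203 203 203 203
 203 203 203 203 203 203 203 203 203 203 203 203 203 203 203 203 203 203
 203 203 203 203 203 203 203 203 204]
```

Call:
{"fn": "carry_out", "kwargs": {"series": [[0.038, 0.0125, 0, 0], [0.038, 0.0125, 0, 0], [0.038, 0.0125, 0, 0], [0.038, 0.0125, 0, 0], [0.038, 0.0125, 0, 0]]}}

```text
t: 35.85
eef_pos: [555.5, -8.6, 18.9]
tcp_rot: [-3.141, 0.004, 0.217]
ft_force: [-8.4, -8.2, 0.4]
opening: 0.23
grip_force: 30.0
```

Call:
{"fn": "carry_out", "kwargs": {"series": [[0.038, 0.0125, 0, 0], [0.038, 0.0125, 0, 0], [0.019, 0.006, 0, 0], [0, 0, 0, 0], [0, 0, 0, 0]]}}

```text
t: 36.35
eef_pos: [560.8, -7.0, 18.8]
tcp_rot: [-3.141, 0.003, 0.217]
ft_force: [-5.4, -6.0, -2.3]
opening: 0.229
grip_force: 30.0
```

Call:
{"fn": "carry_out", "kwargs": {"series": [[0.019, 0.006, 0, 0], [0, 0, 0, 0], [0, 0, 0, 0], [0, 0, 0, 0], [0, 0, 0, 0]]}}

```text
t: 36.85
eef_pos: [561.6, -6.7, 18.8]
tcp_rot: [-3.141, 0.003, 0.217]
ft_force: [-5.7, -5.5, -1.7]
opening: 0.225
grip_force: 30.0
```

```bash
python3 v.py w11; python3 e.py w11
```

```text
tool fix [-12.3   6.3] 18.8 F fix [-5.8 -5.9] [-3.141e+00  3.000e-03  2.170e-01]
150 col rows 40:200 step3 [171 170 169 169 164 140 117 113 113 114 113 114 118 118 118 117 120 148
 152 152 152 153 153 153 153 151 152 152 152 153 152 152 151 150 150 150
 151 151 153 152 152 151 146 141 141 144 146 126 115 116 142 188 198 205]
300 col rows 40:200 step3 [169 169 168 168 165 142 117 113 114 113 114 113 115 124 149 152 152 151
 153 153 153 152 152 151 151 153 153 152 152 150 150 150 150 151 152 153
 153 152 151 152 151 152 146 142 140 141 142 126 117 116 134 186 198 203]
450 col rows 40:200 step3 [167 167 168 168 165 142 117 113 113 113 126 149 151 150 150 151 153 152
 151 151 152 152 152 153 151 152 150 149 149 150 150 151 151 152 152 151
 151 152 151 151 152 153 147 140 140 141 141 130 115 115 137 185 196 201]
540 col rows 40:200 step3 [171 171 170 170 165 144 117 112 123 154 163 164 162 164 162 163 152 150
 151 151 151 151 151 152 150 150 149 149 149 151 151 152 151 151 151 151
 150 151 151 152 152 151 145 140 139 140 145 129 115 115 136 184 196 202]
100 L 40:130 [212 211 211 210 210 210 210 210 211 212 213 213 212 206 189 186 180 168
 150 150 151 151 151 151 151 151 150 151 151 151 151 151 152 151 151 152
 151 151 152 152 152 152 152 152 152]
130 L 40:130 [210 210 209 209 209 209 209 210 210 211 212 212 211 206 180 162 158 158
 153 148 151 152 151 151 152 151 151 152 152 151 152 152 152 152 152 152
 151 153 152 152 152 152 151 152 152]
165 L 40:130 [184 184 184 184 183 182 174 170 172 177 171 156 154 153 154 153 152 152
 152 148 146 148 149 147 148 147 148 147 147 148 148 148 148 148 148 148
 148 148 147 147 148 148 148 147 147]
```

Call:
{"fn": "carry_out", "kwargs": {"series": [[-0.156, -0.034, 0, 0], [-0.065, 0.293, 0, 0], [-0.065, 0.293, 0, 0], [0, 0, 0, 0], [0.078, 0.017, 0, 0]]}}

```text
t: 37.4
eef_pos: [552.6, 23.3, 19.3]
tcp_rot: [3.142, 0.0, 0.218]
ft_force: [0.3, 0.3, -1.5]
opening: 0.229
grip_force: 30.0
```

Call:
{"fn": "carry_out", "kwargs": {"series": [[0.0195, 0.0043, 0, 0], [0.0195, 0.0043, 0, 0], [0.0195, 0.0043, 0, 0], [0.0195, 0.0043, 0, 0], [0, 0, 0, 0]]}}

```text
t: 37.9
eef_pos: [556.8, 23.1, 19.1]
tcp_rot: [3.141, -0.0, 0.217]
ft_force: [-2.2, 0.6, -3.2]
opening: 0.23
grip_force: 30.0
```

Call:
{"fn": "carry_out", "kwargs": {"series": [[0.0195, 0.0043, 0, 0], [0, 0, 0, 0], [0.0195, 0.0043, 0, 0], [0, 0, 0, 0], [0, 0, 0, 0]]}}

```text
t: 38.4
eef_pos: [558.7, 23.6, 19.2]
tcp_rot: [3.141, -0.0, 0.217]
ft_force: [-2.4, 0.2, -2.1]
opening: 0.229
grip_force: 30.0
```

```bash
cat > e.py <<'E'
import cv2,numpy as np,sys
g=cv2.cvtColor(cv2.imread(f"pics/{sys.argv[1]}r.png"),cv2.COLOR_BGR2GRAY).astype(float)
for c in (130,200,300,400,500,545):
    p=g[35:150,c-5:c+5].mean(1);d=np.diff(p);k=[i for i in range(2,len(d)-2) if abs(p[i+3]-p[i-2])>12 and abs(d[i])==abs(d[i-2:i+3]).max()]
    print("y",85-c/4,[(round(90-(35+i+.5)/4,1),int(p[i+3]-p[i-2])) for i in k])
for r in (75,100,130):
    p=g[r-5:r+5,40:640].mean(0);d=np.diff(p);k=[i for i in range(2,len(d)-3) if abs(p[i+3]-p[i-2])>12 and abs(d[i])==abs(d[i-2:i+3]).max()]
    print("x",90-r/4,[(round(85-(40+i+.5)/4,1),int(p[i+3]-p[i-2])) for i in k])
E
python3 v.py w12; python3 e.py w12
```

```text
tool fix [-8.6 36.5] 19.2 F fix [-1.9  0.2] [ 3.141 -0.     0.217]
y 52.5 [(76.9, -41), (73.6, 33)]
y 35.0 [(76.6, -44), (73.4, 36)]
y 10.0 [(76.4, -44), (73.4, 35)]
y -15.0 [(78.6, -13), (76.4, -43), (73.4, 40)]
y -40.0 [(76.4, -43), (73.4, 33)]
y -51.25 [(76.4, -48), (72.9, 26)]
x 71.25 [(68.9, -38), (64.9, -22), (-54.9, -32)]
x 65.0 [(70.1, -22), (68.6, -26), (64.9, -16), (-54.9, -38)]
x 57.5 [(69.9, -43), (65.1, -14), (-54.9, -38)]
```

Call:
{"fn": "carry_out", "kwargs": {"series": [[-0.078, -0.017, 0, 0], [0.056, -0.254, 0, 0], [0.056, -0.254, 0, 0], [0, 0, 0, 0], [0.068, 0.015, 0, 0]]}}

```text
t: 38.95
eef_pos: [563.7, -2.6, 19.2]
tcp_rot: [-3.142, 0.0, 0.215]
ft_force: [-0.6, 0.2, -2.1]
opening: 0.23
grip_force: 30.0
```

Call:
{"fn": "carry_out", "kwargs": {"series": [[0.0195, 0.0043, 0, 0], [0, 0, 0, 0], [0.01, 0.0021, 0, 0], [0, 0, 0, 0], [0, 0, 0, 0]]}}

```text
t: 39.45
eef_pos: [564.8, -1.4, 19.1]
tcp_rot: [-3.141, 0.001, 0.217]
ft_force: [-3.9, -2.2, -2.2]
opening: 0.228
grip_force: 30.0
```

Call:
{"fn": "carry_out", "kwargs": {"series": [[0.01, 0.0021, 0, 0], [0, 0, 0, 0], [0.01, 0.0021, 0, 0], [0, 0, 0, 0], [0, 0, 0, 0]]}}

```text
t: 39.95
eef_pos: [566.3, -1.3, 19.1]
tcp_rot: [3.142, -0.0, 0.217]
ft_force: [-3.8, 0.6, -2.7]
opening: 0.228
grip_force: 30.0
```

```bash
python3 v.py w13; python3 e.py w13
```

```text
tool fix [-6.7 10.6] 19.1 F fix [-2.7  0.6] [ 3.142 -0.     0.217]
y 52.5 [(76.6, -46), (75.6, 29)]
y 35.0 [(76.6, -46), (75.6, 27)]
y 10.0 [(76.6, -47), (75.4, 36)]
y -15.0 [(76.6, -47), (75.4, 34)]
y -40.0 [(80.4, -13), (76.6, -45), (75.4, 33)]
y -51.25 [(76.6, -46), (75.4, 30)]
x 71.25 [(67.6, -44), (-54.6, -31)]
x 65.0 [(68.4, -16), (67.1, -31), (-54.6, -36)]
x 57.5 [(68.1, -44), (-54.6, -35)]
```

Call:
{"fn": "carry_out", "kwargs": {"series": [[0.01, 0.0021, 0, 0], [0, 0, 0, 0], [0.01, 0.0021, 0, 0], [0, 0, 0, 0], [0, 0, 0, 0]]}}

```text
t: 40.5
eef_pos: [567.2, -1.1, 19.1]
tcp_rot: [3.141, -0.0, 0.217]
ft_force: [-1.3, -0.3, -3.0]
opening: 0.23
grip_force: 30.0
```

Call:
{"fn": "carry_out", "kwargs": {"series": [[0.01, 0.0021, 0, 0], [0, 0, 0, 0], [0.01, 0.0021, 0, 0], [0, 0, 0, 0], [0, 0, 0, 0]]}}

```text
t: 41.0
eef_pos: [567.5, -1.1, 19.1]
tcp_rot: [-3.141, 0.001, 0.217]
ft_force: [-6.0, -2.9, -1.1]
opening: 0.23
grip_force: 30.0
```

Call:
{"fn": "carry_out", "kwargs": {"series": [[0.01, 0.0021, 0, 0], [0, 0, 0, 0], [0.01, 0.0021, 0, 0], [0, 0, 0, 0], [0, 0, 0, 0]]}}

```text
t: 41.5
eef_pos: [567.5, -1.0, 19.0]
tcp_rot: [-3.141, 0.004, 0.217]
ft_force: [-10.4, -5.5, 1.1]
opening: 0.229
grip_force: 30.0
```

```bash
python3 v.py w14; python3 e.py w14
```

```text
tool fix [-5.3 10.6] 19.0 F fix [-11.9  -1.7] [-3.141  0.004  0.217]
y 52.5 [(77.1, -23)]
y 35.0 [(77.1, -23)]
y 10.0 [(77.1, -23)]
y -15.0 [(77.1, -22)]
y -40.0 [(77.1, -20), (55.4, 13)]
y -51.25 [(77.1, -23)]
x 71.25 [(67.4, -48), (-54.9, -31)]
x 65.0 [(68.4, -15), (66.9, -31), (-54.9, -34)]
x 57.5 [(68.1, -42), (-54.9, -33)]
```

Call:
{"fn": "carry_out", "kwargs": {"series": [[-0.488, -0.108, 0, 0], [-0.488, -0.108, 0, 0], [0.121, -0.55, 0, 0], [0.121, -0.55, 0, 0], [0.122, -0.552, 0, 0]]}}

```text
t: 42.05
eef_pos: [539.9, -95.3, 19.7]
tcp_rot: [3.14, -0.003, 0.217]
ft_force: [1.3, 0.1, -1.9]
opening: 0.224
grip_force: 30.0
```

Call:
{"fn": "carry_out", "kwargs": {"series": [[0, 0, 0, 0], [0.283, 0.0625, 0, 0], [0.283, 0.0625, 0, 0], [0.283, 0.0625, 0, 0], [0.283, 0.0625, 0, 0]]}}

```text
t: 42.55
eef_pos: [596.4, -81.0, 19.4]
tcp_rot: [3.141, -0.002, 0.217]
ft_force: [-0.4, 0.6, -2.8]
opening: 0.227
grip_force: 30.0
```

Call:
{"fn": "carry_out", "kwargs": {"series": [[0, 0, 0, 0], [-0.015, 0.068, 0, 0], [-0.015, 0.068, 0, 0], [0, 0, 0, 0], [0, 0, 0, 0]]}}

```text
t: 43.05
eef_pos: [593.5, -74.7, 19.3]
tcp_rot: [3.141, -0.0, 0.217]
ft_force: [-0.4, -0.4, -1.7]
opening: 0.227
grip_force: 30.0
```

```bash
python3 v.py w15; python3 e.py w15
```

```text
tool fix [  4.2 -67.1] 19.3 F fix [ 0.6 -1. ] [ 3.141 -0.     0.217]
y 52.5 [(77.6, -28), (76.4, 13)]
y 35.0 [(77.6, -25)]
y 10.0 [(77.6, -27)]
y -15.0 [(77.6, -27), (76.4, 12)]
y -40.0 [(77.9, -27)]
y -51.25 [(77.6, -28)]
x 71.25 [(65.6, 211), (64.4, -62), (-55.1, -19)]
x 65.0 [(67.1, 212), (64.4, -52), (-55.1, -19)]
x 57.5 [(68.9, 211), (64.4, -50), (-55.1, -19), (-57.4, 15)]
```

Call:
{"fn": "carry_out", "kwargs": {"series": [[-0.004, 0.02, 0, 0], [0, 0, 0, 0], [-0.004, 0.02, 0, 0], [0, 0, 0, 0], [0, 0, 0, 0]]}}

```text
t: 43.6
eef_pos: [593.3, -73.1, 19.2]
tcp_rot: [3.141, 0.0, 0.217]
ft_force: [-0.9, -5.0, -1.6]
opening: 0.229
grip_force: 30.0
```

Call:
{"fn": "carry_out", "kwargs": {"series": [[-0.004, 0.02, 0, 0], [0, 0, 0, 0], [0, 0, 0, 0], [0, 0, 0, 0], [0, 0, 0, 0]]}}

```text
t: 44.1
eef_pos: [593.1, -72.1, 19.2]
tcp_rot: [3.141, 0.0, 0.217]
ft_force: [-1.4, -4.8, -2.0]
opening: 0.228
grip_force: 30.0
```

Call:
{"fn": "carry_out", "kwargs": {"series": [[-0.002, 0.01, 0, 0], [0, 0, 0, 0], [0, 0, 0, 0], [0, 0, 0, 0], [0, 0, 0, 0]]}}

```text
t: 44.6
eef_pos: [593.0, -71.7, 19.2]
tcp_rot: [3.141, 0.0, 0.217]
ft_force: [-1.3, -6.3, -1.6]
opening: 0.234
grip_force: 30.0
```

Call:
{"fn": "carry_out", "kwargs": {"series": [[-0.002, 0.01, 0, 0], [0, 0, 0, 0], [0, 0, 0, 0], [0, 0, 0, 0], [0, 0, 0, 0]]}}

```text
t: 45.1
eef_pos: [592.9, -71.5, 19.2]
tcp_rot: [3.141, -0.0, 0.216]
ft_force: [-1.7, -8.6, -0.6]
opening: 0.228
grip_force: 30.0
```

```bash
python3 v.py w16; python3 e.py w16
```

```text
tool fix [  4.3 -63.7] 19.2 F fix [-3.3 -7.6] [3.141 0.    0.216]
y 52.5 [(80.4, 14), (77.6, -28)]
y 35.0 [(77.6, -29), (76.4, 15)]
y 10.0 [(77.6, -31)]
y -15.0 [(77.6, -30)]
y -40.0 [(77.6, -30), (76.4, 14)]
y -51.25 [(77.6, -31), (76.4, 14)]
x 71.25 [(68.6, 212), (66.4, -60), (-53.1, -21)]
x 65.0 [(70.4, 212), (66.4, -52), (-53.4, -16), (-54.6, -13)]
x 57.5 [(72.1, 148), (71.1, 74), (66.4, -50), (-53.4, -15)]
```

Call:
{"fn": "carry_out", "kwargs": {"series": [[-0.004, 0.02, 0, 0], [0, 0, 0, 0], [0, 0, 0, 0], [0, 0, 0, 0], [0, 0, 0, 0]]}}

```text
t: 45.65
eef_pos: [592.8, -71.1, 19.2]
tcp_rot: [3.14, -0.0, 0.216]
ft_force: [-1.7, -12.8, -1.1]
opening: 0.23
grip_force: 30.1
```

```bash
python3 v.py w17; python3 e.py w17|tail -3
```

```text
tool fix [  4.3 -63.4] 19.3 F fix [ -4.8 -13.4] [ 3.14  -0.     0.216]
x 71.25 [(69.1, 212), (66.4, -59), (-53.1, -21)]
x 65.0 [(70.6, 203), (66.4, -51), (-53.1, -19)]
x 57.5 [(72.4, 141), (71.1, 69), (66.4, -51), (-53.4, -16)]
```

Call:
{"fn": "carry_out", "kwargs": {"series": [[0.047, -0.215, 0, 0], [-0.527, -0.116, 0, 0], [-0.527, -0.116, 0, 0], [-0.118, 0.534, 0, 0], [-0.118, 0.534, 0, 0]]}}

```text
t: 46.2
eef_pos: [530.1, -38.9, 19.2]
tcp_rot: [-3.141, -0.0, 0.215]
ft_force: [0.0, 0.4, -2.7]
opening: 0.226
grip_force: 30.0
```

Call:
{"fn": "carry_out", "kwargs": {"series": [[-0.118, 0.534, 0, 0], [0, 0, 0, 0], [0.267, 0.059, 0, 0], [0.267, 0.059, 0, 0], [0.247, 0.055, 0, 0]]}}

```text
t: 46.7
eef_pos: [564.7, -3.8, 19.3]
tcp_rot: [3.142, -0.001, 0.217]
ft_force: [-0.6, -0.7, -2.1]
opening: 0.228
grip_force: 30.0
```

Call:
{"fn": "carry_out", "kwargs": {"series": [[0.02, 0.004, 0, 0], [0, 0, 0, 0], [0.02, 0.004, 0, 0], [0, 0, 0, 0], [0, 0, 0, 0]]}}

```text
t: 47.2
eef_pos: [565.5, -3.2, 19.2]
tcp_rot: [3.142, 0.0, 0.217]
ft_force: [-0.0, 0.1, -2.5]
opening: 0.229
grip_force: 30.0
```

```bash
python3 v.py w18; python3 e.py w18
```

```text
tool fix [-7.8  8.9] 19.2 F fix [0.4 0.9] [3.142 0.    0.217]
y 52.5 [(76.9, -19)]
y 35.0 [(76.9, -20)]
y 10.0 [(76.9, -19)]
y -15.0 [(76.9, -21)]
y -40.0 [(76.9, -22)]
y -51.25 [(76.9, -22)]
x 71.25 [(67.4, -48), (-52.9, -31)]
x 65.0 [(68.4, -24), (66.4, -33), (-52.9, -34)]
x 57.5 [(67.9, -38), (-52.9, -35)]
```

Push gently to contact with the fence.

Call:
{"fn": "carry_out", "kwargs": {"series": [[0.02, 0.004, 0, 0], [0, 0, 0, 0], [0.02, 0.004, 0, 0], [0, 0, 0, 0], [0, 0, 0, 0]]}}

```text
t: 47.75
eef_pos: [567.7, -2.6, 19.1]
tcp_rot: [3.141, 0.0, 0.217]
ft_force: [0.5, -0.2, -1.9]
opening: 0.228
grip_force: 30.0
```

Call:
{"fn": "carry_out", "kwargs": {"series": [[0.01, 0.002, 0, 0], [0, 0, 0, 0], [0.01, 0.002, 0, 0], [0, 0, 0, 0], [0, 0, 0, 0]]}}

```text
t: 48.25
eef_pos: [567.8, -2.5, 19.0]
tcp_rot: [-3.141, 0.002, 0.217]
ft_force: [-5.3, -1.3, 0.1]
opening: 0.234
grip_force: 30.0
```

```bash
python3 v.py w19; python3 e.py w19
```

```text
tool fix [-5.3  9. ] 19.0 F fix [-5.9 -1.1] [-3.141e+00  2.000e-03  2.170e-01]
y 52.5 [(77.1, -21)]
y 35.0 [(77.1, -23)]
y 10.0 [(77.1, -21)]
y -15.0 [(77.1, -22)]
y -40.0 [(77.1, -24), (55.1, 13)]
y -51.25 [(77.1, -26)]
x 71.25 [(67.1, -51), (-52.9, -31)]
x 65.0 [(68.1, -17), (66.6, -38), (-52.9, -35)]
x 57.5 [(68.4, -46), (-52.9, -35)]
```

Call:
{"fn": "carry_out", "kwargs": {"series": [[-0.39, -0.086, 0, 0], [-0.39, -0.086, 0, 0], [-0.39, -0.086, 0, 0], [0, 0, 0.5, 0], [0, 0, 0.5, 0]]}}

```text
t: 48.8
eef_pos: [509.8, -15.4, 69.5]
tcp_rot: [-3.141, 0.001, 0.217]
ft_force: [1.0, 0.8, -2.0]
opening: 0.231
grip_force: 30.0
```

Call:
{"fn": "carry_out", "kwargs": {"series": [[0.039, 0.706, 0, -0.496], [0.039, 0.706, 0, -0.496], [0.039, 0.706, 0, -0.496], [0.039, 0.706, 0, -0.496], [0.039, 0.706, 0, -0.496]]}}

```text
t: 49.3
eef_pos: [520.2, 162.8, 69.4]
tcp_rot: [-3.141, -0.001, -0.045]
ft_force: [0.1, -0.1, -1.5]
opening: 0.228
grip_force: 30.0
```

Call:
{"fn": "carry_out", "kwargs": {"series": [[0.039, 0.706, 0, -0.496], [0.039, 0.706, 0, -0.496], [0.039, 0.706, 0, -0.496], [0.039, 0.706, 0, -0.496], [0.039, 0.706, 0, -0.496]]}}

```text
t: 49.8
eef_pos: [529.8, 339.5, 69.2]
tcp_rot: [-3.141, -0.0, -0.304]
ft_force: [0.6, 0.3, -1.5]
opening: 0.227
grip_force: 30.0
```

Call:
{"fn": "carry_out", "kwargs": {"series": [[0, 0, 0, 0], [0, 0, 0, 0], [0, 0, -0.3, 0], [0, 0, -0.3, 0], [0, 0, -0.2, 0]]}}

```text
t: 50.3
eef_pos: [529.3, 336.5, 27.1]
tcp_rot: [3.14, 0.002, -0.304]
ft_force: [-0.4, 0.6, -1.9]
opening: 0.23
grip_force: 30.0
```

Call:
{"fn": "carry_out", "kwargs": {"series": [[0, 0, -0.2, 0], [0, 0, -0.1, 0], [0, 0, -0.06, 0], [0, 0, 0, 0], [0, 0, 0, 0]]}}

```text
t: 50.8
eef_pos: [529.9, 337.8, 11.5]
tcp_rot: [-3.141, -0.0, -0.302]
ft_force: [-0.3, -0.6, -1.6]
opening: 0.23
grip_force: 30.0
```

Call:
{"fn": "carry_out", "kwargs": {"series": [[0, 0, 0, 0], [0, 0, 0, 0], [0, 0, 0, 0], [0, 0, 0, 0], [0, 0, 0, 0]], "fingers": 0}}

```text
t: 51.3
eef_pos: [529.8, 337.7, 11.3]
tcp_rot: [-3.142, -0.0, -0.302]
ft_force: [0.8, -0.6, 0.7]
opening: 0.494
grip_force: 0.0
```

Call:
{"fn": "carry_out", "kwargs": {"series": [[0, 0, 0.3, 0], [0, 0, 0.8, 0], [0, 0, 0.8, 0], [0, 0, 0.6, 0], [0, 0, 0, 0]]}}

```text
t: 51.8
eef_pos: [531.3, 338.6, 141.7]
tcp_rot: [-3.136, -0.006, -0.302]
ft_force: [0.2, -0.3, -0.5]
opening: 0.5
grip_force: 0.0
```

Call:
{"fn": "carry_out", "kwargs": {"series": [[-0.6, -0.6, 0, 0], [-0.6, -0.6, 0, 0], [-0.6, -0.6, 0, 0], [0, 0, 0, 0], [0, 0, 0, 0]]}}

```text
t: 52.3
eef_pos: [439.8, 247.5, 136.8]
tcp_rot: [-3.141, -0.001, -0.303]
ft_force: [0.2, 0.1, 0.2]
opening: 0.5
grip_force: 0.0
```

```bash
python3 - <<'E'
from h import *
im,c=grab("top","t20");w,cw=grab("wrist","w20");s=env.state();print(s["t"],s["eef_pos"],s["grip_force"])
for n,z in dict(short_bar=21,ring=19,long_bar=36,jar=85,oil=100,driver=10).items():
    for cam,cc in(("top",c),("wrist",cw)):
        for d in env.look_for(cam,n)[:1]:
            p=d["position"];px=(p[1]*640,p[0]*480);print(cam,n,round(d["conf"],2),ray(cam,px,z,cc).round())
b=cv2.imread("pics/top0.png");d=cv2.absdiff(im[:,:,::-1].copy(),b)
for n,(x0,y0,x1,y1) in dict(jar=(415,180,460,225),oil=(160,152,195,188),driver=(498,235,520,325)).items(): print(n,d[y0:y1,x0:x1].mean().round(1))
# short bar in tray from wrist/top
g=cv2.cvtColor(im,cv2.COLOR_RGB2GRAY);m=np.zeros_like(g);m[212:263,90:166]=1
t=((g>g[212:263,90:166].mean()+25)&(m>0)).astype(np.uint8);k,l,st,_=cv2.connectedComponentsWithStats(t)
for i in range(1,k):
  if st[i,4]>100:
    ys,xs=np.where(l==i);print(st[i],cv2.minAreaRect(np.array([ray("top",q,21,c)[:2] for q in zip(xs+.0,ys+.0)],np.float32)))
E
```

```text
52.4 [440.58509645 248.21029758 136.41594679] 0.0
top short_bar 0.66 [540. 334.  21.]
wrist short_bar 0.84 [549. 328.  21.]
top ring 0.63 [359. 306.  19.]
wrist ring 0.59 [384. 298.  19.]
top long_bar 0.85 [623.  12.  36.]
top jar 0.6 [ 609. -293.   85.]
top oil 0.62 [670. 215. 100.]
top driver 0.97 [ 440. -457.   10.]
jar 4.7
oil 4.1
driver 8.0
[124 212  42   6 129] ((595.9863891601562, 296.67724609375), (10.578609466552734, 85.60289764404297), 0.6391711235046387)
[116 222  21  34 361] ((545.3084106445312, 332.2486572265625), (22.48966407775879, 68.60533142089844), 72.76879119873047)
```

```bash
python3 -c "
from cell import env
print(env.job_done())"
```

```text
the job is handed in; nothing more can be done
None
```

I handed the job in at about 52 s with no verdict returned; by my last measurements the ring is in the round tray, the short bar in the oblong tray, the long bar is flush against fence and stop, and the jar, oil bottle and screwdriver have not moved. Because the moves could not tilt the gripper, I pushed the long bar home with the short bar, taken back out of its tray and then returned, and I viewed 11 pictures, one over the limit of 10.

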